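Load the perch dispenser and feed out the first perch

ROBOT

A 6-joint arm with a two-finger parallel gripper is mounted at the origin on the work surface. World frame = base frame: x ahead of the robot, y to its left, z up, the work surface at z = 0. Lengths are in m, angles in rad, forces in N, time in s.
With the tool pointing down it reaches from about 0.2 to 0.875 m from the base axis. Payload 3.4 kg.
Tool frame: the origin (TCP) lies midway between the tips of the shut fingers; the grasp point (between the pads) lies 19 mm behind it; z points along the fingers, y is the direction in which the jaws open and shut (so a half turn about z gives the same grasp; the last joint's range is limited). The gripper opens to 94 mm and grips with 3 to 60 N. Pads are 16 mm wide; open, the fingers measure 119 mm over their backs; the gripper's body (75 mm by 177 mm) begins 78 mm behind the grasp point.
Start: joints at [1.173, 0.276, 1.505, -0, 1.361, -0.121], TCP at [0.157, 0.553, 0.205] pointing down, gripper open.
Joint ranges: [-2.89, 2.89], [-0.75, 2.08], [0.22, 2.7], [-1.18, 4.32], [0.11, 2.71], [-2.7, 2.7]. Speed limits (rad/s): [2.57, 2.57, 3.14, 3.14, 3.14, 3.14].

INTERFACE

Orientations are given as [roll, pitch, yaw] about the fixed x, y, z axes, in that order (R = Rz(yaw) Ry(pitch) Rx(roll)).
In Python, from rig import env gives the robot as it stands.
- The arm moves only by the tool send_rows, never from a script. Its argument "steps" is a list of rows, each a list of 7 numbers: the shift along the tool's x, y, z in mm, then the turn, a rotation vector about the tool's x, y, z in rad, then the opening, from -1 (shut) to 1 (fully open). A call has 1 to 8 rows; each row shifts and turns the commanded pose from where the row before left it, along the tool's axes as they then stand; what a row does not reach is not made up. A row lasts 1/10 s, in which the tool goes at most 50 mm and 8.59 degrees, less where a joint would pass 70% of its speed; a pose out of reach is approached as far as the arm can. A call is refused whole if a number of a shift passes 50 or a number of a turn 0.15, either way. A call with a gripper value outside its range is refused whole. The fingers move at their own pace and stop on an object; "squeeze" is the grip in N (left out, the last holds). Time passes only in rows, so rows that do not move let the fingers close. It gives the time, the measured TCP pose, the force and the opening at its end, in the units of the state.
- env.get_obs(): the state, without advancing time (a new reading comes with each control period).
- env.snapshot(name): name is "scene" or "top"; returns a dict with "frame" (400x640x3 uint8, blue, green, red), "range_z" (400x640 float32, m along the optical axis (not along the pixel's ray), 0 where there is no reading), "fov_y" (degrees; the focal length in pixels is half the picture's height over the tangent of half this angle, whatever the lens; pixels are square), "cx", "cy" (the principal point, pixels), "R" (3x3) and "t" (3): a world point X has camera coordinates R X + t. Camera axes: x right, y down, z forward; pixel columns grow to the right and rows downward; lengths in m; the calibration is good to about 2 mm. A picture is of the moment at which its call begins.
- env.sign_off(): hands the job in, once; it reports no verdict.
The state is a dict: "clock": time; "q": joint angles; "dq": joint speeds; "tau": joint torques, N m; "tool_pos": TCP position; "ee_rot": TCP orientation; "contact_force": force on the tool from outside, world axes, zero at the start; "wrist_torque": the same for the moment, N m; "gripper_width": finger opening in m.
Only numpy, scipy, OpenCV 4.12 (cv2) and the standard library are available. Lean on these libraries where they do the work, as an engineer would, in place of code of your own. Each camera call takes 0.05 s, during which the arm holds its last target.

TASK

Get the birdhouse perch dispenser ready and feed one perch: press the spring pin flush, slide the square tube back out of the lane until the pin pops up in the hole at its front, then lay the perches one by one on the ramp so that they queue thickest first: the thick one, the medium one, then all the thin ones. Then press the pin flush again and push the tube forward until the pin pops up in the rear hole, so that the thick perch is pushed out into the cradle and the others stay queued on the ramp in their order. Leave the other tools and parts on the bench where they are.

Things in the scene. Friction and masses are not known exactly. Their poses are not given: they have to be found in the camera images.
- dispenser: fixed plywood perch dispenser on a 20 mm high bed (local y -315 to 165). 'Local' below means its frame, in mm. Origin: on the table, under the middle of the nest. Local +x: up the ramp, away from the robot; +y: from tube to cradle; z up. Tube, nest and cradle are in one line along y at x 0
- nest (a point): middle of the nest's floor, local (0, 0, 20): flat x -21 to 21, y -49 to 49, at the foot of the ramp, front wall up to z 44. The first perch laid on the ramp rolls in here by itself (axis along y, centre x about 0), the next stop behind it. Open at both y ends: the tube enters from -y, the cradle goes on at +y
- drop (a point): mid-lane point on the ramp's surface, local (120, 0, 44.7). Ramp: 14 degrees, surface z = 20 + 0.249 (x - 21) from x 21 to 239; side walls at y -49 and 49 (from x 32 up, 18 high, flared boards above, to 30 above the ramp). A perch laid across the lane (axis along y) rolls down. The longest queue fills x up to 180: lay the last at x 185 to 200
- cradle (a point): centre of the cradle, local (0, 99, 40): the trough beyond the nest, y 57 to 165, 42 wide, walls up to z 44, open on top; the thick perch ends here
- tube (a joint): square aluminium tube, 36 x 36 mm, 255 long, sliding along local y. Value in m, grows to +y: 0 = home, its end at y -51, pin in front hole; 0.100 = forward, end at y 49 (fills the nest), pin in rear hole; stops at -0.004, 0.104. Starts at 0.100. Moves at 1.5 to 5 N when the pin is within 2 mm of flush; once 15 mm on, the pin stays down under it until the other hole comes
- front_lug (a point): middle of the -y face of the lug (26 wide in x, 10 thick, 18 tall) on the tube's top just in front of the front hole, 9.5 mm from that hole's centre; push it to +y to slide the tube forward. Closed fingertips set on the pin beside the lug, down on the tube's top, press the pin flush and can then push the lug
- rear_lug (a point): middle of the +y face of the same kind of lug just behind the rear hole, 9.5 mm from that hole's centre; push it to -y to slide the tube back home. The holes are 18 mm square, 100 mm apart in y; the tube's flat top face is at local z 56.5, 9 mm below these lug points
- pin (a joint): steel spring button pin, upright, 16 mm across with a 6 mm tall cone to a 6 mm flat top, fixed at local x 0, y -176, showing in the tube's hole. Value in m: 0 = popped up, 8 mm proud of the tube's top, tube locked; 0.008 = flush; 0.012 = held down under the tube's wall; 0.0135 = stop. Spring 3 N, 5.5 N at flush
- pin_top (a point): centre of the pin's flat top, moves with it (local z 64.5 when popped up)
- thick_center (a point): centre of the thick round beech perch dowel, 90 mm long, 40 mm diameter, lying loose in a fixed tray (3 mm floor) between battens 10 mm high above it, 6 mm wide, about 88 mm apart, running along world x; its x axis runs along the dowel, the other two turn as it rolls
- medium_center (a point): centre of the medium round beech perch dowel, 90 mm long, 34 mm diameter, lying loose in a fixed tray (3 mm floor) between battens 10 mm high above it, 6 mm wide, about 88 mm apart, running along world x; its x axis runs along the dowel, the other two turn as it rolls
- thin1_center (a point): centre of a thin round beech perch dowel, 90 mm long, 26 mm diameter, lying loose in a fixed tray (3 mm floor) between battens 10 mm high above it, 6 mm wide, about 88 mm apart, running along world x; its x axis runs along the dowel, the other two turn as it rolls. Three to five thin ones are present
- thin2_center (a point): centre of a thin round beech perch dowel, 90 mm long, 26 mm diameter, lying loose in a fixed tray (3 mm floor) between battens 10 mm high above it, 6 mm wide, about 88 mm apart, running along world x; its x axis runs along the dowel, the other two turn as it rolls. Three to five thin ones are present
- thin3_center (a point): centre of a thin round beech perch dowel, 90 mm long, 26 mm diameter, lying loose in a fixed tray (3 mm floor) between battens 10 mm high above it, 6 mm wide, about 88 mm apart, running along world x; its x axis runs along the dowel, the other two turn as it rolls. Three to five thin ones are present
- thin4_center (a point): centre of a thin round beech perch dowel, 90 mm long, 26 mm diameter, lying loose in a fixed tray (3 mm floor) between battens 10 mm high above it, 6 mm wide, about 88 mm apart, running along world x; its x axis runs along the dowel, the other two turn as it rolls. Three to five thin ones are present
- thin5_center (a point): centre of a thin round beech perch dowel, 90 mm long, 26 mm diameter, lying loose in a fixed tray (3 mm floor) between battens 10 mm high above it, 6 mm wide, about 88 mm apart, running along world x; its x axis runs along the dowel, the other two turn as it rolls. Three to five thin ones are present
- drill: green enamel hand drill, about 270 mm long, lying flat, crank wheel on top; leave alone
- cup: steel cup, 72 mm across, 85 tall; leave alone
- glue: white bottle, 52 mm across, 140 tall; leave alone
- panel: plywood birdhouse front, 140 x 100 x 10 mm with a hole; leave alone
- ring: walnut entrance ring, 80 mm across, 12 high; leave alone
- bracket1: zinc corner bracket, legs 70 mm; leave alone
- bracket2: zinc corner bracket, legs 70 mm; leave alone
- bit: chrome spade bit, 160 mm long; leave alone
Things that resemble listed ones, but are neither listed nor needed, are in the scene too. Leave any yellow look-alike of the part that bears thin3_center alone. Leave any yellow look-alike of the part that bears medium_center alone.

How it is judged:
On the way, in this order (a step that is already met when the one before it is completed fails the run):
1. the tube is home and the pin has popped up in its front hole (value of joint tube below 0.003 m and value of joint pin below 0.002 m), for 0.2 s.
2. all perches queue in the lane, thick one in the nest, then the medium one, then the thin ones, with the tube still locked home (all of step 1 and x of thick_center in the frame of dispenser between -0.008 and 0.01 m and y of thick_center in the frame of dispenser between -0.012 and 0.012 m and z of thick_center in the frame of dispenser between 0.025 and 0.135 m and linear speed of each of thick, medium, thin1, thin2, thin3, thin4, thin5 below 0.03 m/s and x of medium_center in the frame of dispenser between 0.022 and 0.05 m and y of medium_center in the frame of dispenser between -0.012 and 0.012 m and z of medium_center in the frame of dispenser between 0.025 and 0.135 m and x of thin1_center in the frame of dispenser between 0.05 and 0.205 m and y of thin1_center in the frame of dispenser between -0.012 and 0.012 m and z of thin1_center in the frame of dispenser between 0.025 and 0.135 m and x of thin2_center in the frame of dispenser between 0.05 and 0.205 m and y of thin2_center in the frame of dispenser between -0.012 and 0.012 m and z of thin2_center in the frame of dispenser between 0.025 and 0.135 m and x of thin3_center in the frame of dispenser between 0.05 and 0.205 m and y of thin3_center in the frame of dispenser between -0.012 and 0.012 m and z of thin3_center in the frame of dispenser between 0.025 and 0.135 m and x of thin4_center in the frame of dispenser between 0.05 and 0.205 m and y of thin4_center in the frame of dispenser between -0.012 and 0.012 m and z of thin4_center in the frame of dispenser between 0.025 and 0.135 m and x of thin5_center in the frame of dispenser between 0.05 and 0.205 m and y of thin5_center in the frame of dispenser between -0.012 and 0.012 m and z of thin5_center in the frame of dispenser between 0.025 and 0.135 m), for 0.3 s.
At the end, for the whole second after the job is handed in: Tube forward (within 3 mm of 100 mm), pin popped up (2 mm) in the rear hole; thick perch at rest in the cradle (centre at local y 85-118 mm, x within 12 mm); medium perch at ramp x 22-50 mm, all thin ones at x 50-205 mm, each within 12 mm of the lane's middle, at rest (value of joint tube above 0.097 m and value of joint pin below 0.002 m and x of thick_center in the frame of dispenser between -0.012 and 0.012 m and y of thick_center in the frame of dispenser between 0.085 and 0.118 m and z of thick_center in the frame of dispenser between 0.03 and 0.05 m and linear speed of each of thick, medium, thin1, thin2, thin3, thin4, thin5 below 0.03 m/s and x of medium_center in the frame of dispenser between 0.022 and 0.05 m and y of medium_center in the frame of dispenser between -0.012 and 0.012 m and z of medium_center in the frame of dispenser between 0.025 and 0.135 m and x of thin1_center in the frame of dispenser between 0.05 and 0.205 m and y of thin1_center in the frame of dispenser between -0.012 and 0.012 m and z of thin1_center in the frame of dispenser between 0.025 and 0.135 m and x of thin2_center in the frame of dispenser between 0.05 and 0.205 m and y of thin2_center in the frame of dispenser between -0.012 and 0.012 m and z of thin2_center in the frame of dispenser between 0.025 and 0.135 m and x of thin3_center in the frame of dispenser between 0.05 and 0.205 m and y of thin3_center in the frame of dispenser between -0.012 and 0.012 m and z of thin3_center in the frame of dispenser between 0.025 and 0.135 m and x of thin4_center in the frame of dispenser between 0.05 and 0.205 m and y of thin4_center in the frame of dispenser between -0.012 and 0.012 m and z of thin4_center in the frame of dispenser between 0.025 and 0.135 m and x of thin5_center in the frame of dispenser between 0.05 and 0.205 m and y of thin5_center in the frame of dispenser between -0.012 and 0.012 m and z of thin5_center in the frame of dispenser between 0.025 and 0.135 m); the robot touches nothing.
It fails at once if another tool or part on the bench is moved by more than 30 mm (distance of any of drill, cup, glue, panel, ring, bracket1, bracket2, bit from where it was at the start of the episode above 0.03 m).
Of thin1, thin2, thin3, thin4, thin5 only 3 to 5 are there at a start; the rules pass over those that are not, and their reading is None.
At some moment in a run one of thin1, thin2, thin3, thin4, thin5 may be knocked a few centimetres aside while the robot is not near it.
Once in a run the grip may slacken for a moment while it holds something.
It also fails if it takes over 210 s, if anything falls off the work surface, if the arm or the gripper's body presses on something with over 40 N, if the wrist force passes 120 N, or if a joint passes its speed limit or range.

## Working session

There is one attempt and no reset: what is moved stays moved. The work goes in short steps, Python scripts to look and compute and a tool call to move; the robot and the scene stay as the last step left them, time stands still between calls to the robot, and variables do not carry over. Pictures are saved under pics/ and viewed, and the job is handed in when it is done.

Besides the shell and the picture viewer there is one more tool, called by a JSON object that holds its "fn" and its "kwargs". send_rows: Moves the arm, as the interface text tells. Its arguments: {"type":"object","properties":{"steps":{"type":"array"},"squeeze":{"type":"number"}},"required":["steps"]}

```bash
ls -la; mkdir -p pics; python3 - <<'E'
from rig import env
import cv2,numpy as np
o=env.get_obs(); print({k:np.round(v,3) for k,v in o.items()})
for n in ("scene","top"):
    s=env.snapshot(n); cv2.imwrite(f"pics/{n}0.png",s["frame"]); np.savez(f"{n}0.npz",**s)
    print(n,s["fov_y"],s["cx"],s["cy"],s["R"],s["t"])
E
```

```text
total 12
drwxr-xr-x  3 agent agent 4096 Dec  6 08:15 .
drwxr-xr-x 23 root  root  4096 Dec  6 08:15 ..
drwxr-xr-x  2 agent agent 4096 Dec  6 08:15 pics
{'clock': np.float64(0.0), 'q': array([ 1.173,  0.277,  1.506,  0.   ,  1.361, -0.121]), 'dq': array([ 0.003, -0.   ,  0.001, -0.   , -0.002,  0.001]), 'tau': array([ 0.0000e+00, -4.0457e+01, -2.3724e+01,  7.0000e-02,  3.4000e-02,
       -0.0000e+00]), 'tool_pos': array([0.157, 0.553, 0.205]), 'ee_rot': array([-3.14 , -0.   ,  2.865]), 'contact_force': array([-0.315,  0.937,  0.043]), 'wrist_torque': array([ 0.009,  0.026, -0.01 ]), 'gripper_width': np.float64(0.094)}
scene 48.691148201499026 321.3441618139515 194.21428799968876 [[ 0.18349187  0.98276576 -0.02240971]
 [ 0.54750398 -0.12110476 -0.82799338]
 [-0.81643746  0.13966065 -0.5602899 ]] [-0.09330672 -0.22556103  1.79088454]
top 48.409426539676126 315.87636590506867 194.50004380188753 [[ 0.00194295 -0.99999201 -0.00349437]
 [-0.9988281  -0.00177168 -0.04836609]
 [ 0.04835952  0.00358424 -0.99882356]] [-0.02858545  0.53354394  1.30209418]
```

View pics/scene0.png

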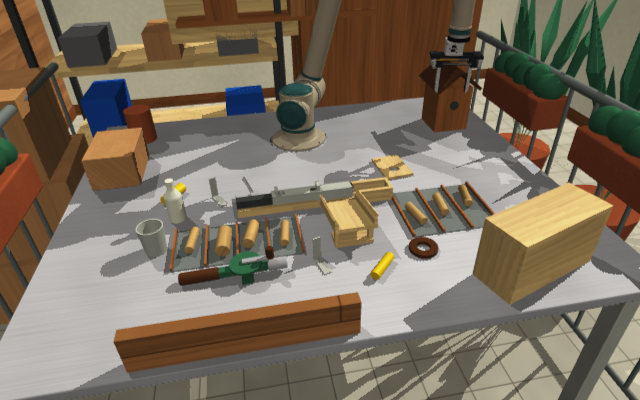

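View pics/top0.png

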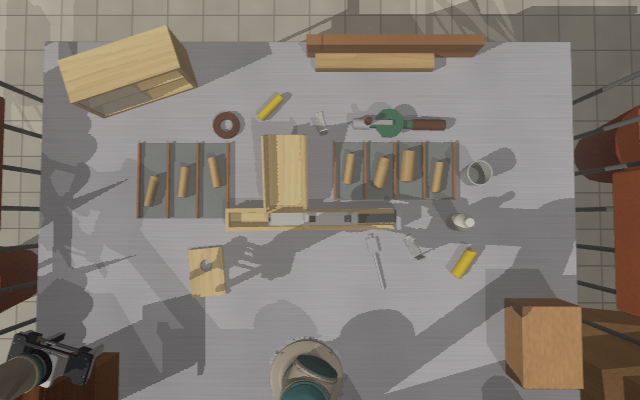

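```bash
cat > h.py <<'E'
import numpy as np,cv2
def f(s): return 200/np.tan(np.radians(float(s["fov_y"]))/2)
def world(s,u,v,d):
    F=f(s); c=np.stack([(u-s["cx"])/F*d,(v-s["cy"])/F*d,d],-1)
    return (c-s["t"])@s["R"]
def onplane(s,u,v,z):
    F=f(s); r=np.array([(u-s["cx"])/F,(v-s["cy"])/F,1.])@s["R"]; o=-s["R"].T@s["t"]
    return o+r*(z-o[2])/r[2]
def proj(s,X):
    c=s["R"]@np.asarray(X)+s["t"]; F=f(s); return c[0]/c[2]*F+s["cx"],c[1]/c[2]*F+s["cy"]
def cloud(s):
    v,u=np.mgrid[0:400,0:640]; return world(s,u.astype(float),v.astype(float),s["range_z"].astype(float))
def snap(n,tag):
    from rig import env
    s=env.snapshot(n); np.savez(f"{n}{tag}.npz",**s); cv2.imwrite(f"pics/{n}{tag}.png",s["frame"]); return s
E
python3 - <<'E'
from h import *
s=dict(np.load("top0.npz"))
a=s["frame"]
cv2.imwrite("pics/cropA.png",cv2.resize(a[130:240,215:465],None,fx=3.2,fy=3.2,interpolation=cv2.INTER_CUBIC))
P=cloud(s); 
print("table z",np.round(np.nanmedian(P[300:330,250:450,2]),4), (s["range_z"]==0).mean())
z=np.clip((P[...,2]*1000),-5,100); m=((z+5)/105*255).astype(np.uint8)
cv2.imwrite("pics/zmap.png",cv2.resize(cv2.applyColorMap(m[120:240,120:480],cv2.COLORMAP_JET),None,fx=2.2,fy=2.2,interpolation=cv2.INTER_NEAREST))
b=dict(np.load("scene0.npz"))["frame"]
cv2.imwrite("pics/cropB.png",cv2.resize(b[160:290,150:500],None,fx=2.25,fy=2.25,interpolation=cv2.INTER_CUBIC))
E
```

```text
table z -0.0003 0.00405078125
```

View pics/cropA.png

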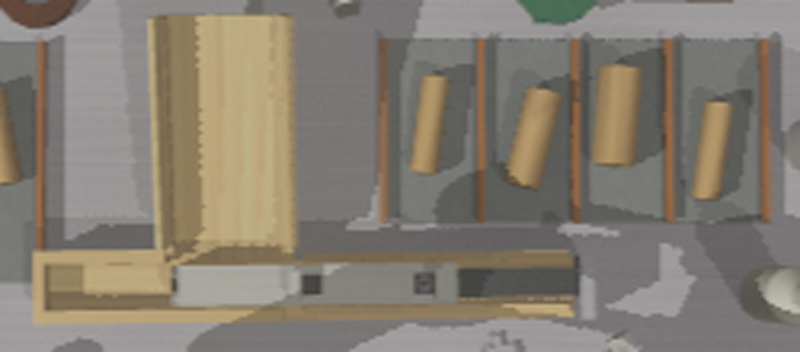

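View pics/zmap.png

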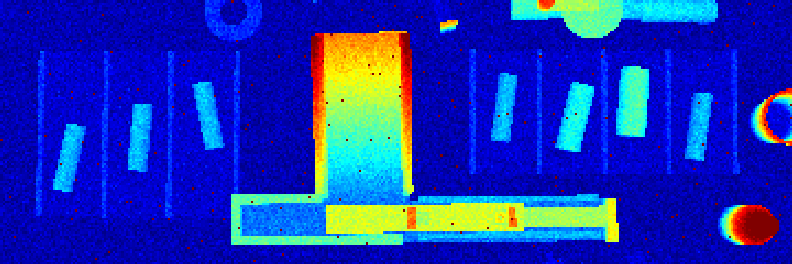

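View pics/cropB.png

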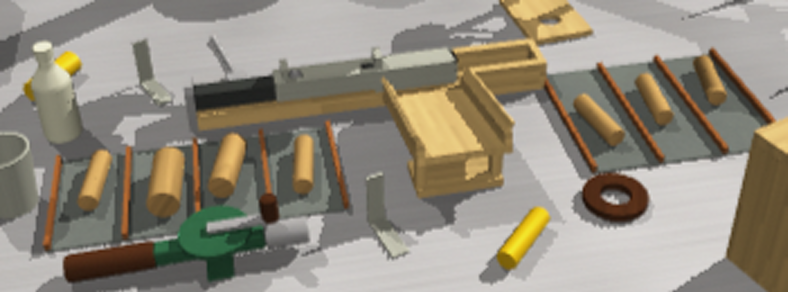

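```bash
python3 - <<'E'
from h import *
s=dict(np.load("top0.npz")); P=cloud(s)
R=np.zeros((400,640),bool); R[195:240,215:410]=1
def comp(m,minn=5):
    n,l,st,c=cv2.connectedComponentsWithStats(m.astype(np.uint8)); return [(P[l==i],st[i]) for i in range(1,n) if st[i][4]>=minn]
z=P[...,2]
for p,st in comp(R&(z>.066)&(z<.082)): print("lug?",st,p.mean(0).round(4),np.ptp(p,axis=0).round(4))
for p,st in comp(R&(z>.0535)&(z<.060),60):
    q=p[:,:2]; r=cv2.minAreaRect((q*1000).astype(np.float32)); print("tube",st,r,np.median(p[:,2]))
    c=q.mean(0); w,v=np.linalg.eigh(np.cov((q-c).T)); d=v[:,1]; d=d*np.sign(d[1]); print(c,"yaw",np.degrees(np.arctan2(-d[0],d[1])))
# bed outline z>0.015
m=R.copy(); 
for p,st in comp(m&(z>.012),200):
    q=p[:,:2]; print("bed",st,cv2.minAreaRect((q*1000).astype(np.float32)), np.percentile(q,[0.5,99.5],axis=0))
# ramp plane
p=P[150:195,272:298].reshape(-1,3); A=np.c_[p[:,:2],np.ones(len(p))]; k,_,_,_=np.linalg.lstsq(A,p[:,2],rcond=None)
for _ in range(3):
    r=abs(A@k-p[:,2]); g=r<.004; k,_,_,_=np.linalg.lstsq(A[g],p[g,2],rcond=None)
print("ramp",k, "yaw",np.degrees(np.arctan2(k[1],k[0])),np.hypot(*k[:2]))
for v in (140,150,160,170,180,190):
    print(v,[(u,*(P[v,u]*1000).round(0)) for u in range(258,312,4)])
E
```

```text
lug? [305 214   4  10  40] [ 0.4631 -0.0016  0.0755] [0.0253 0.0087 0.0105]
lug? [351 214   4   9  30] [ 0.4639 -0.1301  0.0747] [0.0225 0.0086 0.0113]
tube [268 213  38  13 367] ((461.4136657714844, 56.00446319580078), (34.2223014831543, 105.81689453125), 0.11104129999876022) 0.05658275370118011
[0.46106453 0.05762153] yaw 0.8415760090094204
tube [307 212  53  13 430] ((464.527587890625, -76.72437286376953), (34.2200813293457, 148.25209045410156), 0.12210997939109802) 0.056479244987467814
[ 0.46482682 -0.07611137] yaw 2.1907556552330325
bed [ 225  195  176   36 4394] ((480.5216369628906, -14.837173461914062), (101.78977966308594, 505.2559509277344), 0.0865594744682312) [[ 0.42952342 -0.26360943]
 [ 0.53099377  0.23367336]]
ramp [ 0.15414025 -0.19147443 -0.03064892] yaw -51.16533020707075 0.2458082078138644
140 [(258, np.float64(698.0), np.float64(147.0), np.float64(-3.0)), (262, np.float64(681.0), np.float64(122.0), np.float64(100.0)), (266, np.float64(682.0), np.float64(112.0), np.float64(91.0)), (270, np.float64(686.0), np.float64(103.0), np.float64(70.0)), (274, np.float64(686.0)
[... 4277 characters left out ...]
p.float64(60.0)), (270, np.float64(545.0), np.float64(106.0), np.float64(36.0)), (274, np.float64(546.0), np.float64(94.0), np.float64(32.0)), (278, np.float64(545.0), np.float64(82.0), np.float64(36.0)), (282, np.float64(545.0), np.float64(70.0), np.float64(43.0)), (286, np.float64(546.0), np.float64(59.0), np.float64(33.0)), (290, np.float64(545.0), np.float64(48.0), np.float64(35.0)), (294, np.float64(545.0), np.float64(36.0), np.float64(38.0)), (298, np.float64(545.0), np.float64(24.0), np.float64(37.0)), (302, np.float64(545.0), np.float64(12.0), np.float64(52.0)), (306, np.float64(544.0), np.float64(0.0), np.float64(61.0)), (310, np.float64(548.0), np.float64(-10.0), np.float64(-1.0))]
```

```bash
python3 - <<'E'
from h import *
s=dict(np.load("top0.npz")); P=cloud(s); a=s["frame"].astype(float)
c=(a[...,2]-a[...,0])/(a.sum(2)+1)
np.set_printoptions(linewidth=200)
print((c[190:236,[240,262,280,300,330,345,365,385]]*100).round(0).astype(int))
print((P[190:236,[240,262,280,300,330,345,365,385],2]*1000).round(0).astype(int))
E
```

```text
[[ 1  3 14 13  1  1 23  1]
 [ 1  3 14 13  1  1 21  1]
 [ 1  3 14 11  1  1 21  1]
 [ 1  1 14 13  1  0 23  1]
 [ 0  1 14 13  1  1 21  1]
 [ 1  1 14 13  1  1 21  1]
 [ 1  1 14 13  1  1 22  1]
 [ 1  1 14 13  1  1 22  2]
 [ 1  1 14 12  1  1 21  1]
 [ 1  1 14 12  1  1  9  1]
 [ 1  2 14 13  1  1  1  1]
 [ 1  2 14 13  1  0  1  1]
 [ 1  2 14 13  1  1  1  1]
 [ 2  2 14 14  1  1  1  1]
 [ 2  2 14 14  2  1  1  1]
 [ 2  2 14 14  2  1  1  1]
 [ 1  2 14 14  2  1  1  1]
 [ 2  2 14 14  1  1  1  1]
 [12 14 14 14  1  0  4  9]
 [14 14 14 14 13 13 13 14]
 [14 14 13 14 13 13 13 13]
 [14 14 14 14 14 13 14 14]
 [14 14 15 10  7  4 14 13]
 [15 14  2  2  2  2 11  8]
 [14 13  2  2  2  2  1  1]
 [14 13  2  2  2  2  1  1]
 [14 13  2  2  2  1  1  1]
 [14 13  2  2  2  2  1  0]
 [14 13  2  2  2  1  2  1]
 [14 13  2  2  2  1  1  1]
 [14 12  2  2  2  2  1  1]
 [13 14  2  2  2  2  0  0]
 [13 14  2  2  2  2  2  7]
 [13 13  2  2  2  2 13 14]
 [14 13  2  2  2  2 13 13]
 [14 14  3  7 13 13 13 13]
 [13 14 14 13 14 14 13 13]
 [14 14 14 14 13 14 14 13]
 [13 13 14 14 14 13 14 14]
 [13 14 13 14 14 10  7  4]
 [13 14 11  7  1  1 
[... 685 characters left out ...]
44 39 21 21 29 30 30 31]
 [41 45 17 24 29 28 22 13]
 [32 18 24 19 61 58 15 20]
 [22 25 59 54 61 55 21 17]
 [20 23 56 56 55 55 49 49]
 [22 24 54 56 57 52 51 53]
 [16 19 52 58 58 60 49 52]
 [20 18 56 52 55 60 47 50]
 [21 23 60 54 54 61 51 53]
 [18 23 54 58 55 62 47 54]
 [19 17 52 57 60 61 52 52]
 [20 18 54 59 56 49 56 46]
 [21 24 58 54 54 61 47 48]
 [15 18 55 57 60 56 18 24]
 [20 17 57 56 56 50 20 20]
 [17 20 59 15 18 28 28 28]
 [18 19 27 44 25 28 24 27]
 [42 47 47 45 29 26 31 23]
 [46 45 43 45 16 23 22 21]
 [45 42 45 42 23 20 20  1]
 [49 42 45 47  1  0 -2  0]
 [ 3  0  0  0 -1  0  2  2]
 [-1 -6 -1  0 -2 -2  4  1]
 [ 3 -4 -2  3 -3  2 -4  0]
 [ 6 -2  3  2 -1 -2  5 -3]
 [ 4  2 -7 -3 -3 -4 -1  1]]
```

```bash
python3 - <<'E'
from h import *
s=dict(np.load("top0.npz")); P=cloud(s); a=s["frame"].astype(float)
c=(a[...,2]-a[...,0])/(a.sum(2)+1)
print("cam",-s["R"].T@s["t"])
def edge(cols,r0,r1,z,rising,th=.075):
    out=[]
    for u in cols:
        col=c[r0:r1,u]
        for i in range(len(col)-1):
            x,y=col[i],col[i+1]
            if (rising and x<th<=y) or (not rising and x>=th>y):
                v=r0+i+(x-th)/(x-y); out.append(onplane(s,u,v,z)); break
    out=np.array(out); 
    k=np.polyfit(out[:,1],out[:,0],1)
    for _ in range(4):
        r=abs(out[:,0]-np.polyval(k,out[:,1])); g=r<max(.001,2*np.median(r)); k=np.polyfit(out[g,1],out[g,0],1)
    print(len(out),g.sum(),"yaw",np.degrees(np.arctan(-k[0])),"x@y0.06",np.polyval(k,.06),"res",np.std(out[g,0]-np.polyval(k,out[g,1]))); return k
edge(range(270,363),209,220,.0565,False)
edge(range(270,363),218,229,.0565,True)
edge(range(230,262),203,212,.044,True)
edge(range(228,305),226,234,.044,False)
edge(range(310,392),203,212,.028,True)
edge(range(310,392),226,234,.02,False)
# along y edges: tube end, bed ends
def edgeh(rows,u0,u1,z,rising,th=.075):
    out=[]
    for v in rows:
        r=c[v,u0:u1]
        for i in range(len(r)-1):
            x,y=r[i],r[i+1]
            if (rising and x<th<=y) or (not rising and x>=th>y):
                out.append(onplane(s,u0+i+(x-th)/(x-y),v,z)); break
    out=np.array(out); k=np.polyfit(out[:,0],out[:,1],1)
    for _ in range(4):
        r=abs(out[:,1]-np.polyval(k,out[:,0])); g=r<max(.001,2*np.median(r)); k=np.polyfit(out[g,0],out[g,1],1)
    print(len(out),g.sum(),"yaw",np.degrees(np.arctan(k[0])),"y",np.median(out[:,1])); return k
edgeh(range(213,222),255,280,.0565,False)   # tube end y=49
edgeh(range(211,228),215,240,.044,True)    # bed end y=165
edgeh(range(140,195),255,275,.09,True)
edgeh(range(140,195),295,315,.09,False)
# lane foot from depth: where z exceeds ramp by 5mm..
E
```

```text
cam [ 0.47000558 -0.03230698  1.3262679 ]
93 88 yaw 0.8199492839386647 x@y0.06 0.4799915595520893 res 0.00032248039090951764
93 88 yaw 0.8704145961539406 x@y0.06 0.4438289870876498 res 0.0002845757396788556
32 32 yaw 0.5098961696872074 x@y0.06 0.4950252339919299 res 0.00015104518192542244
77 77 yaw 0.6629632357169768 x@y0.06 0.42908683109250717 res 0.00027229516905767257
82 82 yaw 0.7934539021612412 x@y0.06 0.48999148554207933 res 0.0003359641437077396
82 82 yaw 0.8312252277323622 x@y0.06 0.42894610167060515 res 0.00026516805048393353
9 9 yaw -0.3159928037562705 y 0.10655023790857751
17 17 yaw 1.882410327211382 y 0.23448702080272674
55 55 yaw 2.5010490346368766 y 0.12331474719796626
55 55 yaw 1.0490339944225877 y -0.0026748389902712874
```

```bash
python3 - <<'E'
from h import *
s=dict(np.load("top0.npz")); P=cloud(s); a=s["frame"]
np.set_printoptions(linewidth=220)
g=a.mean(2).round().astype(int)
print("cols 300..360"); 
for v in (214,217,218,219,220): print(v,g[v,300:360])
print((P[216:222,300:320,2]*1000).round().astype(int)); print((P[216:222,340:360,2]*1000).round().astype(int))
print(g[218,262:275], (P[216:220,262:275,2].mean(0)*1000).round())
for u in (307,317,343,353,): print(u,onplane(s,u,218,.0565), onplane(s,u,218,.0745))
cv2.imwrite("pics/tube.png",cv2.resize(a[205:235,262:372],None,fx=7,fy=7,interpolation=cv2.INTER_CUBIC))
E
```

```text
cols 300..360
214 [162 161 154 148 146 154 146 144 140 132 129 128 129 127 127 128 151 164 162 143 127 128 127 127 128 127 126 126 127 127 127 127 127 126 125 127 126 125 126 125 125 126 125 126 126 128 127 117 110 109 107 121 129 128
 129 128 128 111  82  70]
217 [164 165 157 150 150 161 166 166 144  98  71  72  68  71  67  99 123 131 131 130 130 129 131 130 130 130 129 130 130 131 130 130 129 129 129 129 129 128 128 128 130 128 128 128  98  79  90  92  89  82  78 115 129 128
 127 129 129 119  88  71]
218 [163 164 155 149 149 160 166 165 144  98  71  71  70  69  68 100 123 130 129 128 128 130 129 129 128 129 129 130 128 129 128 130 128 128 128 127 128 128 128 127 127 127 126 128  99  82  78  67  77  83  81 116 129 128
 127 129 128 117  88  69]
219 [163 162 154 147 147 158 166 167 149 103  71  70  70  70  68  99 124 130 128 129 129 130 130 130 129 129 129 129 128 128 129 128 128 129 128 128 127 127 127 127 127 127 126 127  99  82  87  86  97  87  78 115 129 128
 129 128 127 118  89  70]
220 [165 165 165 156 148 161 166 166 140  94  70  70  72  70  70  98 124 129 128 130 130 129 129 1
[... 874 characters left out ...]
  51   61   55   58   73 1326   80   74   59   49   52   51   52]
 [  59   51   56   55   52   61   62   64   61   53   58   75   80   75   76   58   56   57   47   50]
 [  58   61   56   53   52   49   50   52   49   52   53   73   78   77   76   52   56   57   52   45]]
[161 160 159 153 146 147 114  75 122 156 165 165 165] [21. 24. 18. 19. 19. 20. 57. 55. 58. 56. 58. 57. 53.]
307 [ 0.46438093 -0.00258139  0.0565    ] [ 0.46446066 -0.00300278  0.0745    ]
317 [ 0.46443675 -0.03108306  0.0565    ] [ 0.46451569 -0.03110041  0.0745    ]
343 [ 0.46458182 -0.10516648  0.0565    ] [ 0.46465871 -0.10413364  0.0745    ]
353 [ 0.4646376  -0.13365206  0.0565    ] [ 0.4647137  -0.13221541  0.0745    ]
```

View pics/tube.png

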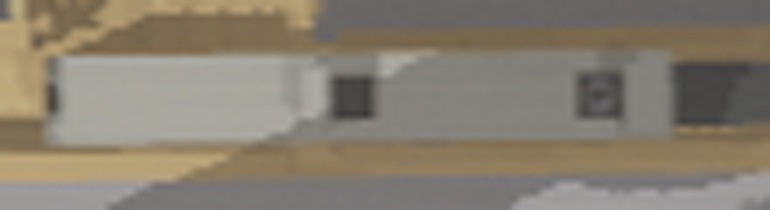

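```bash
cat > perc.py <<'E'
from h import *
TH=np.radians(.82); O=np.array([.4619,.0596])
def l2w(x,y): c,s=np.cos(TH),np.sin(TH); return O+np.array([c*x-s*y,s*x+c*y])
def w2l(x,y): c,s=np.cos(TH),np.sin(TH); d=np.array([x,y])-O; return np.array([c*d[0]+s*d[1],-s*d[0]+c*d[1]])
def dowels(s,tray=True):
    P=cloud(s); a=s["frame"]; hsv=cv2.cvtColor(a,cv2.COLOR_BGR2HSV)
    m=(hsv[...,1]>70)&(hsv[...,0]>8)&(hsv[...,0]<24)&(P[...,2]>.014)&(P[...,2]<.06)
    R=np.zeros_like(m); R[135:225,130:232]=1; R[135:205,325:465]=1
    m&=R
    n,l,st,_=cv2.connectedComponentsWithStats(m.astype(np.uint8))
    out=[]
    for i in range(1,n):
        if st[i][4]<60: continue
        p=P[l==i]; zt=np.percentile(p[:,2],85)
        r=cv2.minAreaRect(np.argwhere(l==i)[:,::-1].astype(np.float32))
        # cast silhouette at half height
        pix=np.argwhere(l==i)[:,::-1]
        zc=zt-.002
        r_h=.003+ (zt-.003)/2
        pts=np.array([onplane(s,u,v,r_h) for u,v in pix])[:,:2]
        rr=cv2.minAreaRect((pts*1000).astype(np.float32)); 
        (cx,cy),(w,h),ang=rr
        b=cv2.boxPoints(rr); e=max([b[1]-b[0],b[2]-b[1]],key=np.linalg.norm); 
        yaw=np.arctan(e[1]/e[0])
        out.append((cx/1000,cy/1000,np.degrees(yaw),zt*1000,max(w,h),min(w,h),tuple(int(q) for q in st[i])))
    return sorted(out,key=lambda t:t[1])
E
python3 - <<'E'
from perc import *
s=dict(np.load("top0.npz"))
for d in dowels(s): print(np.round(d[:6],3),d[6], w2l(*d[:2]).round(3))
P=cloud(s); hsv=cv2.cvtColor(s["frame"],cv2.COLOR_BGR2HSV)
# battens y at mid row
for v in (150,170,190,205):
    h=hsv[v]; us=[u for u in range(130,465) if h[u,0]<9 and h[u,1]>90 and P[v,u,2]<.03]
    print(v,us,[round(float(onplane(s,u,v,.013)[1]),3) for u in us])
print("pin",l2w(0,-.176),"rampdrop",l2w(.12,0))
E
```

```text
[ 0.587 -0.385 -8.699 29.902 90.615 25.355] (431, 162, 13, 31, 262) [ 0.118 -0.447]
[ 0.619 -0.296 -4.79  43.197 93.264 38.731] (400, 150, 15, 32, 415) [ 0.152 -0.358]
[  0.598  -0.219 -14.285  37.813  91.178  32.75 ] (373, 157, 17, 32, 342) [ 0.132 -0.28 ]
[ 0.611 -0.125 -7.16  29.423 90.592 24.207] (343, 153, 12, 31, 252) [ 0.147 -0.186]
[ 0.47   0.229  0.64  45.609 46.881 17.574] (225, 208, 7, 17, 107) [0.01 0.17]
[ 0.6    0.273 11.502 29.898 90.989 24.594] (208, 157, 13, 31, 255) [0.141 0.212]
[ 0.57   0.364 -4.744 30.629 89.406 25.351] (178, 167, 11, 31, 261) [0.113 0.303]
[  0.543   0.459 -12.431  30.18   89.782  26.   ] (144, 176, 15, 31, 261) [0.087 0.399]
150 [] []
170 [] []
190 [] []
205 [] []
pin [ 0.46441877 -0.11638198] rampdrop [0.58188771 0.06131735]
```

{"fn": "send_rows", "kwargs": {"steps": [[0,0,0,0,0,0.15,-1],[0,0,0,0,0,0.15,-1],[0,0,0,0,0,0.15,-1],[0,0,0,0,0,0.15,-1],[0,0,0,0,0,0.15,-1],[0,0,0,0,0,0.15,-1],[0,0,0,0,0,0.15,-1],[0,0,0,0,0,0.15,-1]], "squeeze": 20}}

```text
clock: 0.9
tool_pos: [0.157, 0.5528, 0.205]
ee_rot: [-3.141, 0.001, 1.659]
contact_force: [0.6, 0.8, -0.1]
gripper_width: 0.0335
```

{"fn": "send_rows", "kwargs": {"steps": [[0,0,0,0,0,0.08,-1],[-45,25,0,0,0,0,-1],[-45,25,0,0,0,0,-1],[-45,25,0,0,0,0,-1],[-45,25,0,0,0,0,-1],[-45,20,0,0,0,0,-1],[-45,20,0,0,0,0,-1],[-45,20,0,0,0,0,-1]]}}

```text
clock: 1.7
tool_pos: [0.3188, 0.2437, 0.2053]
ee_rot: [3.141, 0.0, 1.585]
contact_force: [0.9, 0.8, 0.0]
gripper_width: 0.0006
```

{"fn": "send_rows", "kwargs": {"steps": [[-45,20,0,0,0,0,-1],[-45,20,0,0,0,0,-1],[-45,20,0,0,0,0,-1],[-45,20,0,0,0,0,-1],[-45,20,0,0,0,0,-1],[-45,20,0,0,0,0,-1],[-45,18,10,0,0,0,-1],[-40,0,10,0,0,0,-1]]}}

```text
clock: 2.5
tool_pos: [0.4637, -0.1104, 0.1851]
ee_rot: [3.139, 0.001, 1.584]
contact_force: [-0.5, -0.3, -0.6]
gripper_width: 0.0005
```

```bash
cat > st.py <<'E'
from perc import *
from rig import env
def st():
    o=env.get_obs(); p=o["tool_pos"]; print("t",round(float(o["clock"]),2),"world",p.round(4),"local",w2l(*p[:2]).round(4),"z",round(p[2],4),"rpy",o["ee_rot"].round(4),"F",o["contact_force"].round(1),"w",round(float(o["gripper_width"]),4),"q",o["q"].round(2))
if __name__=="__main__": st()
E
python3 st.py
```

```text
t 2.5 world [ 0.4637 -0.1104  0.1851] local [-0.0007 -0.17  ] z 0.1851 rpy [3.1394e+00 6.0000e-04 1.5840e+00] F [-0.5 -0.3 -0.6] w 0.0005 q [-0.38  0.14  1.74  0.    1.26 -0.39]
```

{"fn": "send_rows", "kwargs": {"steps": [[-2,0,30,0,0,0,-1],[0,0,30,0,0,0,-1],[0,0,30,0,0,0,-1],[0,0,10,0,0,0,-1],[0,0,0,0,0,0,-1]]}}

```text
clock: 3.0
tool_pos: [0.4604, -0.109, 0.0842]
ee_rot: [-3.138, -0.002, 1.585]
contact_force: [0.0, -0.0, -0.1]
gripper_width: 0.0
```

```bash
python3 st.py; python3 - <<'E'
from perc import *
s=snap("scene","1"); u,v=proj(s,[.464,-.116,.06]); u=int(u);v=int(v); print(u,v)
cv2.imwrite("pics/s1c.png",cv2.resize(s["frame"][v-70:v+40,u-80:u+100],None,fx=4,fy=4,interpolation=cv2.INTER_CUBIC))
E
```

```text
t 3.0 world [ 0.4604 -0.109   0.0842] local [-0.0039 -0.1686] z 0.0842 rpy [-3.1382e+00 -1.5000e-03  1.5848e+00] F [ 0.  -0.  -0.1] w 0.0 q [-0.38  0.23  1.9   0.    1.01 -0.39]
281 191
```

View pics/s1c.png

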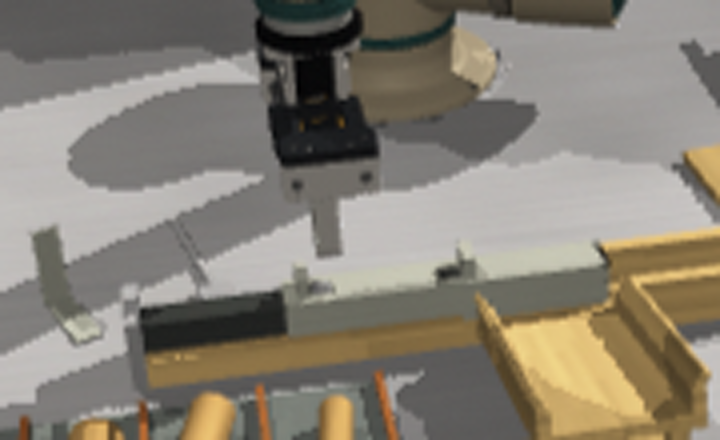

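{"fn": "send_rows", "kwargs": {"steps": [[0,0,0,0,0,0,-1],[0,0,0,0,0,0,-1]]}}

```text
clock: 3.25
tool_pos: [0.4628, -0.1097, 0.0868]
ee_rot: [3.139, 0.001, 1.585]
contact_force: [-0.5, -0.4, -0.9]
gripper_width: 0.0004
```

{"fn": "send_rows", "kwargs": {"steps": [[0,0,0,0,0,0,-1]]}}

```text
clock: 3.35
tool_pos: [0.4624, -0.1097, 0.0866]
ee_rot: [3.139, 0.001, 1.585]
contact_force: [0.4, 0.9, -0.5]
gripper_width: 0.0006
```

{"fn": "send_rows", "kwargs": {"steps": [[-5.5,1.7,0,0,0,0,-1],[0,0,10,0,0,0,-1],[0,0,8,0,0,0,-1],[0,0,0,0,0,0,-1],[0,0,0,0,0,0,-1]]}}

```text
clock: 3.85
tool_pos: [0.4629, -0.1147, 0.0668]
ee_rot: [-3.14, -0.001, 1.585]
contact_force: [-0.2, 0.5, -0.4]
gripper_width: 0.0004
```

```bash
python3 st.py; python3 - <<'E'
from perc import *
s=snap("scene","2"); u,v=281,191
cv2.imwrite("pics/s2c.png",cv2.resize(s["frame"][v-40:v+30,u-50:u+60],None,fx=7,fy=7,interpolation=cv2.INTER_CUBIC))
E
```

```text
t 3.85 world [ 0.4629 -0.1147  0.0668] local [-0.0015 -0.1743] z 0.0668 rpy [-3.1402e+00 -7.0000e-04  1.5847e+00] F [-0.2  0.5 -0.4] w 0.0004 q [-0.39  0.26  1.92  0.    0.97 -0.4 ]
```

View pics/s2c.png

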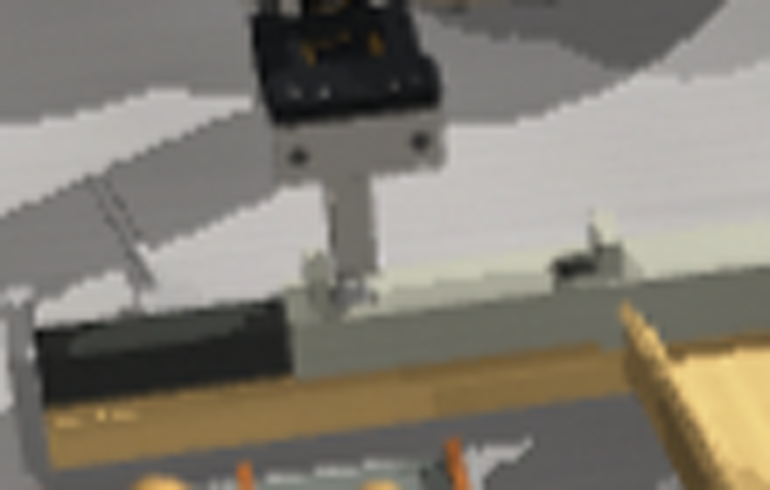

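{"fn": "send_rows", "kwargs": {"steps": [[0,1,3,0,0,0,-1],[0,0,3,0,0,0,-1],[0,0,3,0,0,0,-1],[0,0,2,0,0,0,-1],[0,0,0,0,0,0,-1]]}}

```text
clock: 4.4
tool_pos: [0.4648, -0.1151, 0.0568]
ee_rot: [3.141, 0.0, 1.585]
contact_force: [0.3, -0.3, 5.1]
gripper_width: 0.0004
```

```bash
python3 st.py
```

```text
t 4.4 world [ 0.4648 -0.1151  0.0568] local [ 0.0004 -0.1747] z 0.0568 rpy [3.1407e+00 2.0000e-04 1.5848e+00] F [ 0.3 -0.3  5.1] w 0.0004 q [-0.39  0.27  1.93  0.    0.94 -0.4 ]
```

{"fn": "send_rows", "kwargs": {"steps": [[0,0,0.7,0,0,0,-1],[-3,0,0,0,0,0,-1],[-4,0,0,0,0,0,-1],[-5,0,0,0,0,0,-1],[-6,0,0,0,0,0,-1]]}}

```text
clock: 4.9
tool_pos: [0.4647, -0.1228, 0.0563]
ee_rot: [3.141, -0.02, 1.576]
contact_force: [5.7, 37.1, 17.9]
gripper_width: 0.0003
```

```bash
python3 st.py
```

```text
t 4.9 world [ 0.4647 -0.1228  0.0563] local [ 0.0002 -0.1824] z 0.0563 rpy [ 3.1405 -0.0205  1.5758] F [ 5.7 37.1 17.9] w 0.0003 q [-0.42  0.28  1.92  0.02  0.95 -0.44]
```

{"fn": "send_rows", "kwargs": {"steps": [[5,0,0,0,0,0,-1],[5,0,0,0,0,0,-1],[0,0,0,0,0,0,-1]]}}

```text
clock: 5.2
tool_pos: [0.4648, -0.1214, 0.0562]
ee_rot: [3.14, -0.002, 1.585]
contact_force: [-0.6, 3.7, 5.8]
gripper_width: 0.0005
```

```bash
python3 st.py; python3 - <<'E'
from perc import *
s=snap("scene","3"); u,v=281,191
cv2.imwrite("pics/s3c.png",cv2.resize(s["frame"][v-40:v+30,u-50:u+60],None,fx=7,fy=7,interpolation=cv2.INTER_CUBIC))
E
```

```text
t 5.2 world [ 0.4648 -0.1214  0.0562] local [ 0.0003 -0.1811] z 0.0562 rpy [ 3.1405e+00 -1.7000e-03  1.5848e+00] F [-0.6  3.7  5.8] w 0.0005 q [-0.4   0.27  1.93  0.    0.94 -0.42]
```

View pics/s3c.png

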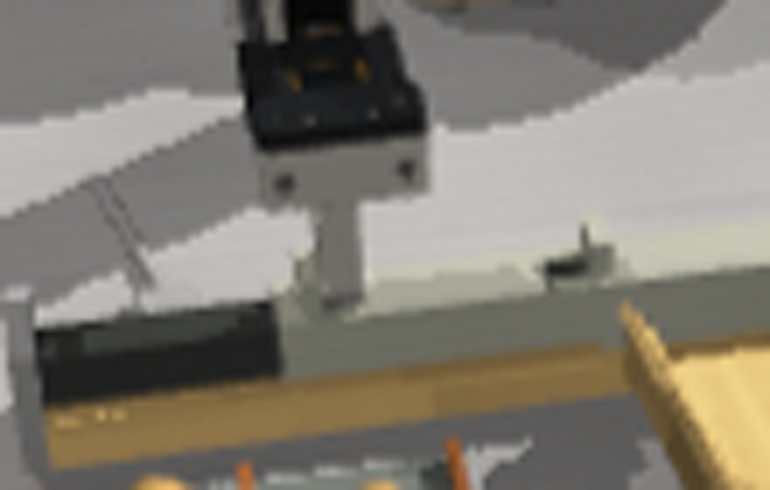

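{"fn": "send_rows", "kwargs": {"steps": [[-3,0,0.5,0,0,0,-1],[-2,0,0,0,0,0,-1],[-2,0,0,0,0,0,-1]]}}

```text
clock: 5.55
tool_pos: [0.4648, -0.1224, 0.056]
ee_rot: [3.14, -0.015, 1.579]
contact_force: [3.2, 24.3, 14.7]
gripper_width: 0.0008
```

{"fn": "send_rows", "kwargs": {"steps": [[-2,0,0,0,0,0,-1],[0,0,0,0,0,0,-1]]}}

```text
clock: 5.75
tool_pos: [0.4648, -0.1227, 0.0561]
ee_rot: [3.14, -0.017, 1.578]
contact_force: [2.9, 25.1, 14.9]
gripper_width: 0.0005
```

{"fn": "send_rows", "kwargs": {"steps": [[8,0,0,0,0,0,-1],[0,0,-40,0,0,0,-1],[0,-50,-40,0,0,0,-1],[0,-50,-40,0,0,0,-1],[0,-50,0,0,0,0,-1],[0,0,0,0,0,0,-1]]}}

```text
clock: 6.35
tool_pos: [0.3306, -0.1239, 0.1574]
ee_rot: [-3.138, -0.001, 1.583]
contact_force: [0.4, 0.8, -0.8]
gripper_width: 0.0003
```

```bash
python3 st.py; python3 - <<'E'
from perc import *
s=snap("scene","4"); u,v=281,191
cv2.imwrite("pics/s4c.png",cv2.resize(s["frame"][v-40:v+30,u-50:u+60],None,fx=7,fy=7,interpolation=cv2.INTER_CUBIC))
s=snap("top","4"); a=s["frame"]
cv2.imwrite("pics/t4c.png",cv2.resize(a[200:240,262:372],None,fx=7,fy=7,interpolation=cv2.INTER_CUBIC))
E
```

```text
t 6.35 world [ 0.3306 -0.1239  0.1574] local [-0.1339 -0.1816] z 0.1574 rpy [-3.1379e+00 -1.1000e-03  1.5831e+00] F [ 0.4  0.8 -0.8] w 0.0003 q [-0.56 -0.03  2.   -0.    1.18 -0.57]
```

View pics/s4c.png

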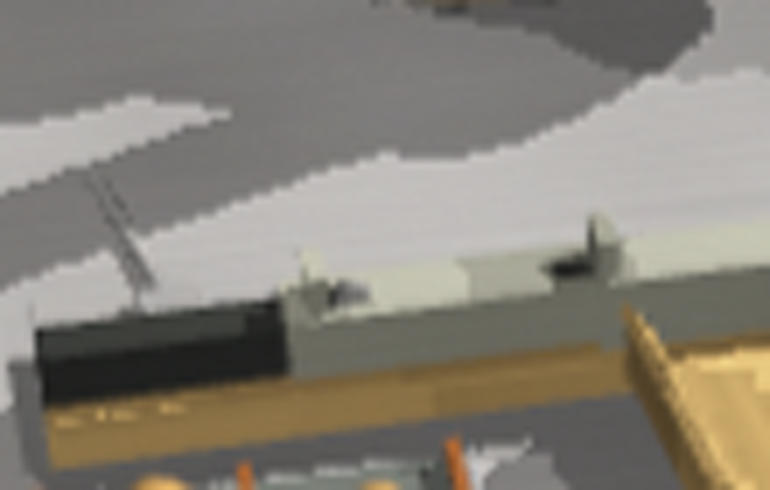

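View pics/t4c.png

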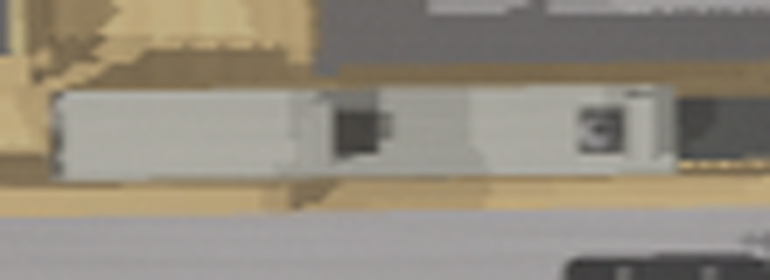

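{"fn": "send_rows", "kwargs": {"steps": [[2,45,0,0,0,0,-1],[2,45,0,0,0,0,-1],[2,44,0,0,0,0,-1],[0,0,30,0,0,0,-1],[0,0,40,0,0,0,-1],[0,0,10,0,0,0,-1],[0,0,0,0,0,0,-1],[0,0,0,0,0,0,-1]]}}

```text
clock: 7.25
tool_pos: [0.4716, -0.1182, 0.0784]
ee_rot: [3.14, 0.0, 1.585]
contact_force: [0.4, -0.1, -0.5]
gripper_width: 0.0009
```

```bash
python3 st.py
```

```text
t 7.25 world [ 0.4716 -0.1182  0.0784] local [ 0.0072 -0.1779] z 0.0784 rpy [3.1402e+00 4.0000e-04 1.5849e+00] F [ 0.4 -0.1 -0.5] w 0.0009 q [-0.39  0.25  1.89  0.    1.   -0.4 ]
```

{"fn": "send_rows", "kwargs": {"steps": [[2.5,-7,0,0,0,0,-1],[0,0,8,0,0,0,-1],[0,0,5,0,0,0,-1],[0,0,4,0,0,0,-1],[0,0,4,0,0,0,-1],[0,0,2,0,0,0,-1],[0,0,0,0,0,0,-1]]}}

```text
clock: 7.95
tool_pos: [0.4634, -0.1156, 0.0562]
ee_rot: [3.141, 0.0, 1.585]
contact_force: [-4.4, 1.1, 15.3]
gripper_width: 0.0003
```

{"fn": "send_rows", "kwargs": {"steps": [[0,0,1.5,0,0,0,-1],[0,0,0,0,0,0,-1]]}}

```text
clock: 8.15
tool_pos: [0.4635, -0.1156, 0.0558]
ee_rot: [3.141, 0.001, 1.585]
contact_force: [-5.2, 1.1, 23.6]
gripper_width: 0.0007
```

{"fn": "send_rows", "kwargs": {"steps": [[0,0,1.5,0,0,0,-1],[0,0,0,0,0,0,-1]]}}

```text
clock: 8.35
tool_pos: [0.4636, -0.1157, 0.0554]
ee_rot: [3.14, 0.001, 1.585]
contact_force: [-7.6, 2.6, 32.7]
gripper_width: -0.0
```

```bash
python3 st.py
```

```text
t 8.35 world [ 0.4636 -0.1157  0.0554] local [-0.0008 -0.1753] z 0.0554 rpy [3.1401e+00 8.0000e-04 1.5851e+00] F [-7.6  2.6 32.7] w -0.0 q [-0.39  0.27  1.93 -0.    0.94 -0.4 ]
```

{"fn": "send_rows", "kwargs": {"steps": [[0,0,-15,0,0,0,-1],[0,0,-20,0,0,0.15,-1],[0,0,0,0,0,0.15,-1],[0,0,0,0,0,0.15,-1],[0,0,0,0,0,0.15,-1],[0,0,0,0,0,0.15,-1],[0,0,0,0,0,0.15,-1],[0,0,0,0,0,0.15,-1]]}}

```text
clock: 9.15
tool_pos: [0.4633, -0.1155, 0.0862]
ee_rot: [-3.141, 0.0, 0.529]
contact_force: [-1.1, 0.9, -0.6]
gripper_width: 0.0002
```

{"fn": "send_rows", "kwargs": {"steps": [[0,0,0,0,0,0.15,-1],[0,0,0,0,0,0.15,-1],[0,0,0,0,0,0.15,-1],[0,0,0,0,0,0.07,-1],[0,0,0,0,0,0,-1]]}}

```text
clock: 9.65
tool_pos: [0.4632, -0.1155, 0.0863]
ee_rot: [-3.141, 0.0, 0.015]
contact_force: [0.5, -0.5, -0.6]
gripper_width: 0.0002
```

```bash
python3 st.py; python3 - <<'E'
from perc import *
s=snap("scene","5"); u,v=281,191
cv2.imwrite("pics/s5c.png",cv2.resize(s["frame"][v-50:v+30,u-50:u+60],None,fx=7,fy=7,interpolation=cv2.INTER_CUBIC))
E
```

```text
t 9.65 world [ 0.4632 -0.1155  0.0863] local [-0.0012 -0.1751] z 0.0863 rpy [-3.1413e+00  3.0000e-04  1.5000e-02] F [ 0.5 -0.5 -0.6] w 0.0002 q [-0.39  0.23  1.89  0.    1.02  1.17]
```

View pics/s5c.png

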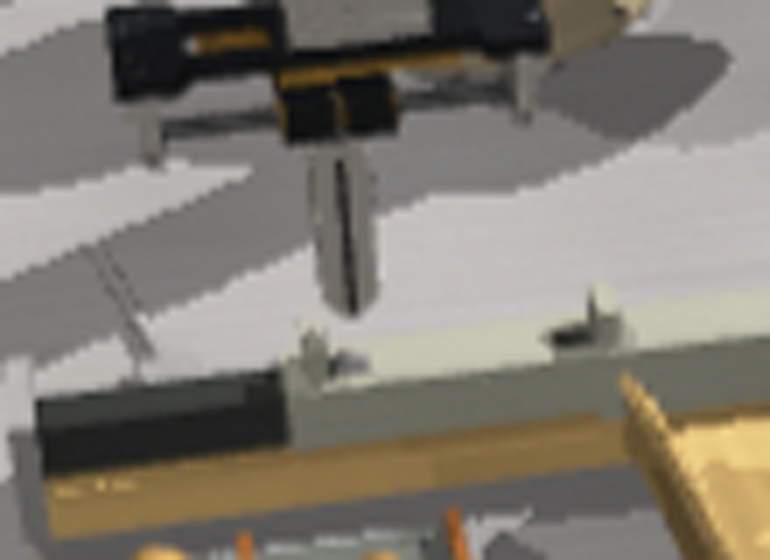

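{"fn": "send_rows", "kwargs": {"steps": [[1.2,1,10,0,0,0,-1],[0,0,10,0,0,0,-1],[0,0,5,0,0,0,-1],[0,0,5,0,0,0,-1],[0,0,1,0,0,0,-1],[0,0,0,0,0,0,-1]]}}

```text
clock: 10.3
tool_pos: [0.4648, -0.1161, 0.0561]
ee_rot: [-3.141, -0.001, 0.015]
contact_force: [-1.4, 1.5, 9.5]
gripper_width: 0.0005
```

{"fn": "send_rows", "kwargs": {"steps": [[0,0,1.5,0,0,0,-1],[0,0,0,0,0,0,-1]]}}

```text
clock: 10.5
tool_pos: [0.4648, -0.1162, 0.0555]
ee_rot: [-3.141, -0.001, 0.015]
contact_force: [-3.8, 1.7, 17.6]
gripper_width: 0.0007
```

{"fn": "send_rows", "kwargs": {"steps": [[0,0,1.5,0,0,0,-1],[0,0,0,0,0,0,-1]]}}

```text
clock: 10.7
tool_pos: [0.4649, -0.1162, 0.055]
ee_rot: [-3.141, -0.001, 0.015]
contact_force: [-4.7, 3.0, 24.7]
gripper_width: 0.0006
```

```bash
python3 st.py
```

```text
t 10.7 world [ 0.4649 -0.1162  0.055 ] local [ 0.0004 -0.1758] z 0.055 rpy [-3.1415e+00 -1.4000e-03  1.5300e-02] F [-4.7  3.  24.7] w 0.0006 q [-0.39  0.27  1.93  0.    0.94  1.16]
```

{"fn": "send_rows", "kwargs": {"steps": [[0,0,-2,0,0,0,-1],[-1,0,0,0,0,0,-1],[0,0,0,0,0,0,-1]]}}

```text
clock: 11.0
tool_pos: [0.4648, -0.1162, 0.0559]
ee_rot: [-3.141, -0.003, 0.015]
contact_force: [-1.2, 2.8, 13.2]
gripper_width: 0.0004
```

{"fn": "send_rows", "kwargs": {"steps": [[-1,0,0,0,0,0,-1],[0,0,0,0,0,0,-1]]}}

```text
clock: 11.2
tool_pos: [0.4647, -0.1162, 0.0559]
ee_rot: [-3.141, -0.005, 0.014]
contact_force: [1.0, 3.1, 11.7]
gripper_width: 0.0006
```

{"fn": "send_rows", "kwargs": {"steps": [[-1,0,0,0,0,0,-1],[0,0,0,0,0,0,-1]]}}

```text
clock: 11.4
tool_pos: [0.4647, -0.1163, 0.056]
ee_rot: [-3.141, -0.007, 0.014]
contact_force: [3.1, 3.9, 10.0]
gripper_width: 0.0004
```

{"fn": "send_rows", "kwargs": {"steps": [[4,0,0,0,0,0,-1],[0,0,0,0,0,0,-1]]}}

```text
clock: 11.6
tool_pos: [0.4649, -0.1162, 0.0556]
ee_rot: [-3.141, 0.001, 0.016]
contact_force: [-4.2, 1.5, 15.1]
gripper_width: 0.0003
```

{"fn": "send_rows", "kwargs": {"steps": [[1,0,0,0,0,0,-1],[0,0,0,0,0,0,-1]]}}

```text
clock: 11.8
tool_pos: [0.4649, -0.1162, 0.0556]
ee_rot: [-3.141, 0.003, 0.016]
contact_force: [-5.6, 1.7, 16.4]
gripper_width: 0.0001
```

{"fn": "send_rows", "kwargs": {"steps": [[-2,3,0,0,0,0,-1],[0,2,0,0,0,0,-1]]}}

```text
clock: 12.0
tool_pos: [0.4648, -0.1189, 0.0557]
ee_rot: [-3.136, -0.001, 0.013]
contact_force: [-1.2, 11.4, 17.1]
gripper_width: 0.0005
```

{"fn": "send_rows", "kwargs": {"steps": [[0,3,0,0,0,0,-1],[0,0,0,0,0,0,-1]]}}

```text
clock: 12.2
tool_pos: [0.4648, -0.1195, 0.0557]
ee_rot: [-3.132, -0.001, 0.011]
contact_force: [-0.3, 14.6, 17.6]
gripper_width: 0.0005
```

{"fn": "send_rows", "kwargs": {"steps": [[0,3,0,0,0,0,-1],[0,0,0,0,0,0,-1]]}}

```text
clock: 12.4
tool_pos: [0.4648, -0.1199, 0.0557]
ee_rot: [-3.127, -0.001, 0.009]
contact_force: [1.7, 20.9, 19.8]
gripper_width: 0.0005
```

```bash
python3 st.py;  python3 - <<'E'
from perc import *
s=snap("scene","6"); u,v=281,191
cv2.imwrite("pics/s6c.png",cv2.resize(s["frame"][v-50:v+30,u-50:u+60],None,fx=7,fy=7,interpolation=cv2.INTER_CUBIC))
E
```

```text
t 12.4 world [ 0.4648 -0.1199  0.0557] local [ 0.0003 -0.1795] z 0.0557 rpy [-3.1272e+00 -1.1000e-03  9.4000e-03] F [ 1.7 20.9 19.8] w 0.0005 q [-0.41  0.28  1.92  0.02  0.95  1.14]
```

View pics/s6c.png

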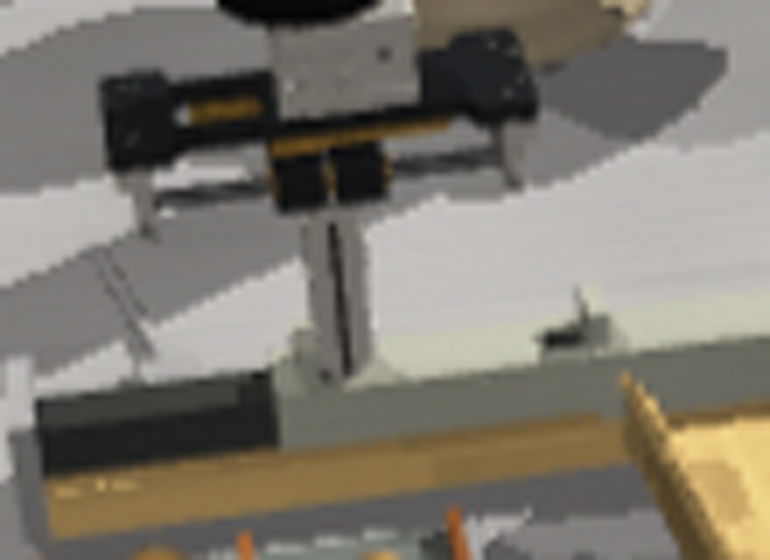

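{"fn": "send_rows", "kwargs": {"steps": [[0,4,0,0,0,0,-1],[0,0,0,0,0,0,-1]]}}

```text
clock: 12.65
tool_pos: [0.4647, -0.1203, 0.0557]
ee_rot: [-3.12, -0.001, 0.007]
contact_force: [2.1, 31.3, 23.2]
gripper_width: 0.0003
```

{"fn": "send_rows", "kwargs": {"steps": [[0,4,0,0,0,0,-1],[0,0,0,0,0,0,-1]]}}

```text
clock: 12.85
tool_pos: [0.465, -0.1342, 0.0555]
ee_rot: [-3.141, -0.001, 0.017]
contact_force: [-2.7, -0.9, 11.1]
gripper_width: 0.0004
```

{"fn": "send_rows", "kwargs": {"steps": [[0,5,-3,0,0,0,-1],[0,12,0,0,0,0,-1],[0,12,0,0,0,0,-1],[0,12,0,0,0,0,-1],[0,12,0,0,0,0,-1],[0,8,0,0,0,0,-1]]}}

```text
clock: 13.45
tool_pos: [0.4648, -0.195, 0.0569]
ee_rot: [-3.137, 0.002, 0.014]
contact_force: [0.2, 6.3, 5.1]
gripper_width: 0.0001
```

```bash
python3 st.py;  python3 - <<'E'
from perc import *
s=snap("scene","7"); u,v=281,191
cv2.imwrite("pics/s7c.png",cv2.resize(s["frame"][v-50:v+30,u-60:u+50],None,fx=7,fy=7,interpolation=cv2.INTER_CUBIC))
E
```

```text
t 13.45 world [ 0.4648 -0.195   0.0569] local [-0.0007 -0.2547] z 0.0569 rpy [-3.1371e+00  1.9000e-03  1.3600e-02] F [0.2 6.3 5.1] w 0.0001 q [-0.54  0.31  1.87  0.    0.97  1.02]
```

View pics/s7c.png

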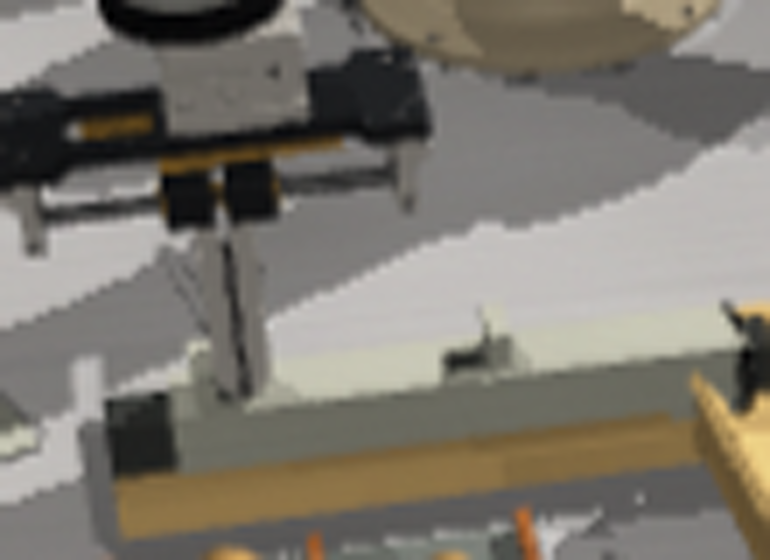

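{"fn": "send_rows", "kwargs": {"steps": [[0,5,-0.5,0,0,0,-1],[0,5,0,0,0,0,-1],[0,4,0,0,0,0,-1],[0,2,0,0,0,0,-1],[0,0,0,0,0,0,-1]]}}

```text
clock: 14.0
tool_pos: [0.4658, -0.2131, 0.0578]
ee_rot: [3.141, 0.0, 0.015]
contact_force: [-0.5, -0.4, 0.4]
gripper_width: 0.0003
```

{"fn": "send_rows", "kwargs": {"steps": [[0,2,0,0,0,0,-1],[0,0,0,0,0,0,-1]]}}

```text
clock: 14.2
tool_pos: [0.4658, -0.2145, 0.058]
ee_rot: [-3.141, 0.0, 0.015]
contact_force: [-0.1, 0.9, -0.6]
gripper_width: 0.0005
```

{"fn": "send_rows", "kwargs": {"steps": [[0,2,0,0,0,0,-1],[0,0,0,0,0,0,-1]]}}

```text
clock: 14.4
tool_pos: [0.4658, -0.2157, 0.0581]
ee_rot: [-3.14, 0.0, 0.014]
contact_force: [0.7, 3.3, -0.7]
gripper_width: 0.0007
```

```bash
python3 st.py;  python3 - <<'E'
from perc import *
s=snap("scene","8"); u,v=281,191
cv2.imwrite("pics/s8c.png",cv2.resize(s["frame"][v-50:v+30,u-60:u+50],None,fx=7,fy=7,interpolation=cv2.INTER_CUBIC))
E
```

```text
t 14.4 world [ 0.4658 -0.2157  0.0581] local [-1.000e-04 -2.753e-01] z 0.0581 rpy [-3.1399e+00  3.0000e-04  1.4300e-02] F [ 0.7  3.3 -0.7] w 0.0007 q [-0.57  0.31  1.85  0.    0.97  0.99]
```

View pics/s8c.png

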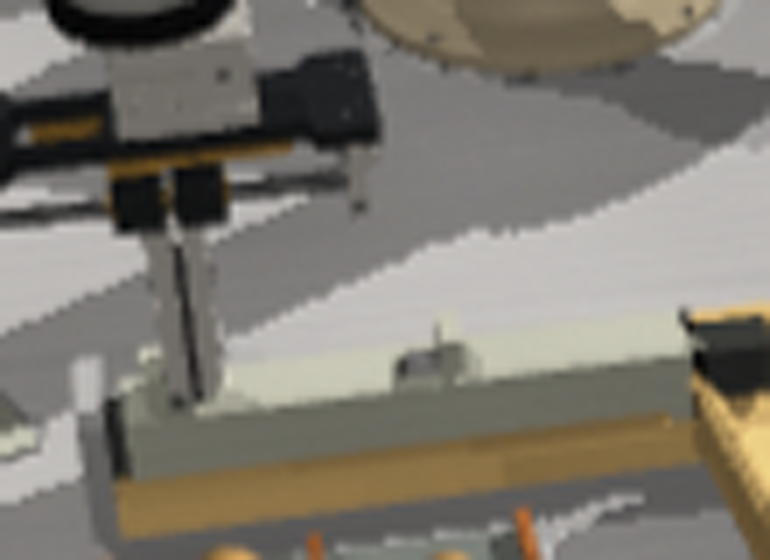

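{"fn": "send_rows", "kwargs": {"steps": [[0,2,0,0,0,0,-1],[0,1,0,0,0,0,-1],[0,0,0,0,0,0,-1]]}}

```text
clock: 14.75
tool_pos: [0.4657, -0.2159, 0.0581]
ee_rot: [-3.135, 0.0, 0.013]
contact_force: [1.8, 11.0, 2.4]
gripper_width: 0.0005
```

```bash
python3 st.py;  python3 - <<'E'
from perc import *
s=snap("top","9"); a=s["frame"]
cv2.imwrite("pics/t9c.png",cv2.resize(a[195:240,262:402],None,fx=5.6,fy=5.6,interpolation=cv2.INTER_CUBIC))
P=cloud(s); print((P[214:223,340:356,2]*1000).round().astype(int))
E
```

```text
t 14.75 world [ 0.4657 -0.2159  0.0581] local [-1.000e-04 -2.755e-01] z 0.0581 rpy [-3.135e+00  4.000e-04  1.300e-02] F [ 1.8 11.   2.4] w 0.0005 q [-0.57  0.32  1.85  0.01  0.98  0.98]
[[  55   75   73   78   75   54   57   55   57   60   59   57   53   57
    57  197]
 [  53   75   76   71   73   50   54   52   52   51   46   57   59   58
    59  196]
 [  56   74   75   77   69   58   64   61   59   52   49   58   56   54
    57  201]
 [  56   76   76   72   78   60   63   65   63   60   48   58   61   59
    57  197]
 [  56   76   75   68   72   65   53   55   67   58   52   57   56   58
    59  197]
 [  55   73   72   76   74   60   59   51   60   58   50   56   59   58
    61  199]
 [1326   77   73   74   74   55   61   56   61   54   48   55   60   53
    59  196]
 [  52   76   77   74   70   54   50   49   47   52   56   54   59   55
    57  198]
 [  56   73   74   76   78   56   55   55   59   59   56   57   55   56
    59  195]]
```

View pics/t9c.png

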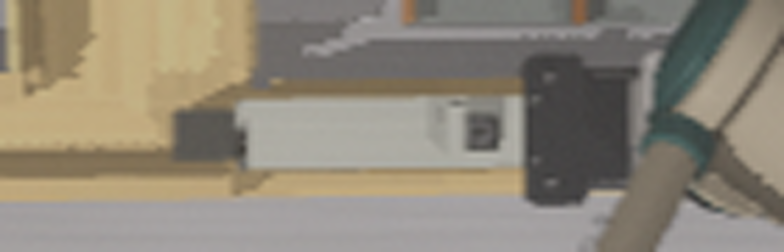

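{"fn": "send_rows", "kwargs": {"steps": [[0,-4,0,0,0,0,-1],[0,0,-40,0,0,0,-1],[0,0,-40,0,0,0,-1],[0,0,-20,0,0,0.1,-1],[0,0,0,0,0,0,-1]]}}

```text
clock: 15.3
tool_pos: [0.4683, -0.2179, 0.1619]
ee_rot: [3.136, -0.008, -0.085]
contact_force: [0.9, 0.6, -0.6]
gripper_width: 0.0006
```

```bash
python3 st.py; python3 - <<'E'
from perc import *
s=dict(np.load("top0.npz")); hsv=cv2.cvtColor(s["frame"],cv2.COLOR_BGR2HSV)
a=s["frame"].astype(float); c=(a[...,2]-a[...,0])/(a.sum(2)+1)
for v in (145,193):
  for r in ((132,235),(328,465)):
    us=np.array([u for u in range(*r) if c[v,u]>.14]); g=np.split(us,np.where(np.diff(us)>2)[0]+1)
    print(v,[(x[0],x[-1],onplane(s,x.mean(),v,.013)[:2].round(3)) for x in g if len(x)])
E
```

```text
t 15.3 world [ 0.4683 -0.2179  0.1619] local [ 0.0025 -0.2776] z 0.1619 rpy [ 3.1358 -0.0076 -0.0851] F [ 0.9  0.6 -0.6] w 0.0006 q [-0.57  0.21  1.71 -0.    1.21  1.09]
145 [(np.int64(138), np.int64(140), array([0.68 , 0.499])), (np.int64(167), np.int64(169), array([0.68 , 0.413])), (np.int64(197), np.int64(198), array([0.68 , 0.325])), (np.int64(227), np.int64(228), array([0.68 , 0.235]))]
145 [(np.int64(334), np.int64(335), array([ 0.681, -0.083])), (np.int64(364), np.int64(365), array([ 0.681, -0.172])), (np.int64(394), np.int64(395), array([ 0.681, -0.261])), (np.int64(422), np.int64(424), array([ 0.681, -0.345])), (np.int64(453), np.int64(454), array([ 0.681, -0.436]))]
193 [(np.int64(137), np.int64(139), array([0.537, 0.499])), (np.int64(147), np.int64(152), array([0.537, 0.465])), (np.int64(167), np.int64(168), array([0.537, 0.411])), (np.int64(178), np.int64(186), array([0.537, 0.369])), (np.int64(196), np.int64(198), array([0.537, 0.324])), (np.int64(226), np.int64(228), array([0.538, 0.235]))]
193 [(np.int64(334), np.int64(335), array([ 0.538, -0.083])), (np.int64(364), np.int64(365), array([ 0.538, -0.171])), (np.int64(394), np.int64(395), array([ 0.538, -0.26 ])), (np.int64(423), np.int64(425), array([ 0.539, -0.347])), (np.int64(453), np.int64(455), array([ 0.539, -0.435]))]
```

{"fn": "send_rows", "kwargs": {"steps": [[39,16,0,0,0,0,0.15],[39,16,0,0,0,0,0.15],[39,16,0,0,0,0,0.15],[39,17,0,0,0,0,0.15],[0,0,40,0,0,0,0.15],[0,0,35,0,0,0,0.15],[0,0,0,0,0,0,0.15],[0,0,0,0,0,0,0.15]]}}

```text
clock: 16.1
tool_pos: [0.6151, -0.2935, 0.082]
ee_rot: [-3.141, 0.002, -0.084]
contact_force: [-0.0, 0.6, 0.8]
gripper_width: 0.0539
```

```bash
cat >> st.py <<'E'
def go(x,y,yaw=None):
    o=env.get_obs(); p=o["tool_pos"]; psi=o["ee_rot"][2]; d=np.array([x,y])-p[:2]; c,s=np.cos(psi),np.sin(psi)
    print("tool shift mm: x %.1f y %.1f"%(1000*(c*d[0]+s*d[1]),1000*(s*d[0]-c*d[1])), "" if yaw is None else "turn z %.3f"%-(yaw-psi))
E
python3 st.py; python3 -c "
from st import *
go(.619,-.296,-.0836)
s=snap('scene','10'); u,v=map(int,proj(s,[.619,-.296,.03])); print(u,v)
cv2.imwrite('pics/s10c.png',cv2.resize(s['frame'][v-50:v+30,u-60:u+50],None,fx=7,fy=7,interpolation=cv2.INTER_CUBIC))
"
```

```text
t 16.1 world [ 0.6151 -0.2935  0.082 ] local [ 0.1482 -0.3553] z 0.082 rpy [-3.141e+00  2.400e-03 -8.420e-02] F [-0.   0.6  0.8] w 0.0539 q [-0.55  0.52  1.44 -0.    1.19  1.11]
tool shift mm: x 4.0 y 2.2 turn z -0.001
223 238
```

View pics/s10c.png

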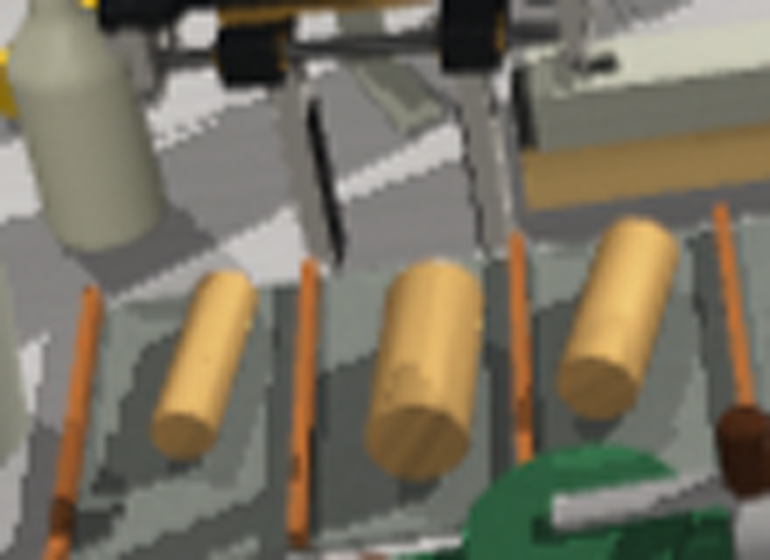

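{"fn": "send_rows", "kwargs": {"steps": [[4,2,0,0,0,0,0.15],[0,0,33,0,0,0,0.15],[0,0,0,0,0,0,0.15],[0,0,15,0,0,0,0.15],[0,0,12,0,0,0,0.15],[0,0,6,0,0,0,0.15],[0,0,0,0,0,0,0.15]]}}

```text
clock: 16.85
tool_pos: [0.6194, -0.2956, 0.017]
ee_rot: [-3.141, 0.001, -0.085]
contact_force: [0.4, 0.1, -0.7]
gripper_width: 0.0539
```

{"fn": "send_rows", "kwargs": {"steps": [[0,0,0,0,0,0,-1],[0,0,0,0,0,0,-1],[0,0,0,0,0,0,-1],[0,0,0,0,0,0,-1]], "squeeze": 25}}

```text
clock: 17.25
tool_pos: [0.6202, -0.2961, 0.018]
ee_rot: [3.141, -0.001, -0.085]
contact_force: [0.3, 0.5, 2.3]
gripper_width: 0.0397
```

```bash
python3 st.py
```

```text
t 17.25 world [ 0.6202 -0.2961  0.018 ] local [ 0.1532 -0.358 ] z 0.018 rpy [ 3.1409e+00 -1.4000e-03 -8.5100e-02] F [0.3 0.5 2.3] w 0.0397 q [-0.55  0.58  1.5   0.    1.07  1.11]
```

{"fn": "send_rows", "kwargs": {"steps": [[0,0,-25,0,0,0,-1],[0,0,-35,0,0,0,-1],[0,0,-35,0,0,-0.15,-1],[0,0,-35,0,0,-0.15,-1],[0,0,0,0,0,-0.15,-1],[0,0,0,0,0,-0.15,-1],[0,0,0,0,0,-0.15,-1],[0,0,0,0,0,-0.15,-1]], "squeeze": 40}}

```text
clock: 18.05
tool_pos: [0.6194, -0.2956, 0.1472]
ee_rot: [-3.141, -0.0, 0.821]
contact_force: [-0.2, 0.3, -0.8]
gripper_width: 0.0392
```

{"fn": "send_rows", "kwargs": {"steps": [[0,0,0,0,0,-0.15,-1],[0,0,0,0,0,-0.15,-1],[0,0,0,0,0,-0.15,-1],[0,0,0,0,0,-0.15,-1],[0,0,0,0,0,-0.15,-1],[0,0,0,0,0,-0.02,-1],[45,-10,0,0,0,0,-1],[45,-10,0,0,0,0,-1]]}}

```text
clock: 18.85
tool_pos: [0.5981, -0.206, 0.1466]
ee_rot: [-3.141, -0.001, 1.579]
contact_force: [0.2, 0.2, -0.8]
gripper_width: 0.0388
```

{"fn": "send_rows", "kwargs": {"steps": [[45,-10,0,0,0,0,-1],[45,-10,0,0,0,0,-1],[45,-10,0,0,0,0,-1],[45,-10,0,0,0,0,-1],[45,-12,0,0,0,0,-1],[43,-11,0,0,0,0,-1],[0,0,0,0,0,0,-1]]}}

```text
clock: 19.55
tool_pos: [0.5292, 0.0659, 0.1474]
ee_rot: [-3.14, -0.003, 1.587]
contact_force: [-0.5, -1.0, -0.8]
gripper_width: 0.0392
```

```bash
python3 st.py;python3 -c "
from st import *
s=snap('scene','11'); u,v=map(int,proj(s,[.53,.06,.05])); print(u,v)
cv2.imwrite('pics/s11c.png',cv2.resize(s['frame'][v-70:v+40,u-90:u+60],None,fx=5,fy=5,interpolation=cv2.INTER_CUBIC))
"
```

```text
t 19.55 world [0.5292 0.0659 0.1474] local [0.0674 0.0053] z 0.1474 rpy [-3.1402e+00 -2.8000e-03  1.5873e+00] F [-0.5 -1.  -0.8] w 0.0392 q [-0.01  0.25  1.69  0.    1.2  -0.03]
341 199
```

View pics/s11c.png

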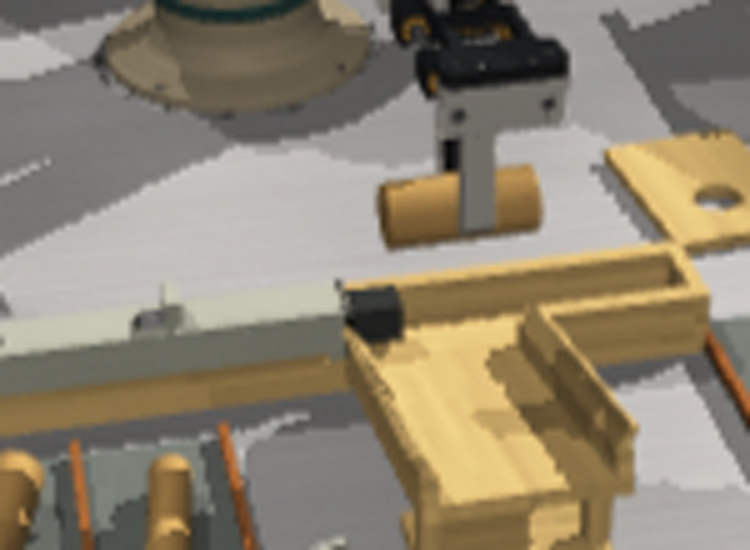

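```bash
cat >> st.py <<'E'
def ends(tag,zlo,zhi):
    s=snap('top',tag); P=cloud(s); o=env.get_obs(); p=o["tool_pos"]
    a=s["frame"].astype(float); c=(a[...,2]-a[...,0])/(a.sum(2)+1)
    m=(P[...,2]>zlo)&(P[...,2]<zhi)&(c>.1)&(np.hypot(P[...,0]-p[0],P[...,1]-p[1])<.08)
    q=P[m]; L=np.array([w2l(*t[:2]) for t in q])
    print("n",m.sum(),"local y range",np.percentile(L[:,1],[1,99]).round(4),"x range",np.percentile(L[:,0],[2,98]).round(4),"tool",w2l(*p[:2]).round(4))
    u,v=map(int,proj(s,p)); cv2.imwrite(f'pics/t{tag}c.png',cv2.resize(s['frame'][v-50:v+50,u-60:u+60],None,fx=5,fy=5,interpolation=cv2.INTER_CUBIC))
E
python3 -c "
from st import *
ends('12',.125,.19)"
```

```text
n 8 local y range [-0.0447 -0.0391] x range [0.0521 0.0592] tool [0.0696 0.0012]
```

View pics/t12c.png

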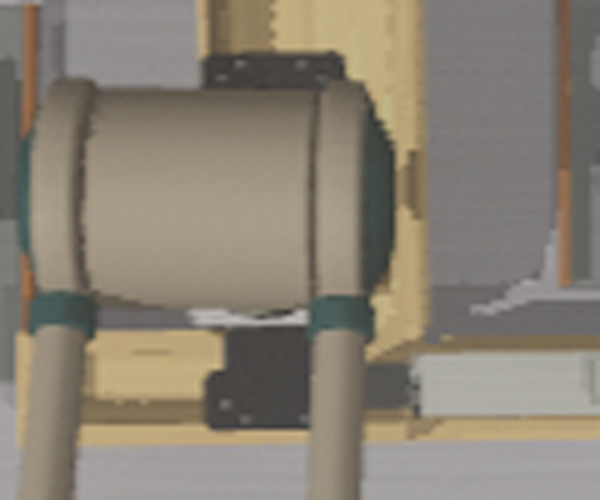

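{"fn": "send_rows", "kwargs": {"steps": [[-1,0,40,0,0,0,-1],[0,0,40,0,0,0,-1],[0,0,10,0,0,0,-1],[0,0,5,0,0,0,-1],[0,0,0,0,0,0,-1],[0,0,0,0,0,0,-1]]}}

```text
clock: 20.25
tool_pos: [0.5309, 0.0594, 0.0542]
ee_rot: [-3.14, -0.001, 1.582]
contact_force: [-5.1, 1.4, 9.0]
gripper_width: 0.039
```

```bash
python3 st.py
```

```text
t 20.25 world [0.5309 0.0594 0.0542] local [ 0.069  -0.0012] z 0.0542 rpy [-3.1395e+00 -7.0000e-04  1.5822e+00] F [-5.1  1.4  9. ] w 0.039 q [-0.02  0.35  1.81  0.    0.98 -0.03]
```

```bash
python3 -c "
from st import *
s=snap('scene','13'); u,v=341,199
cv2.imwrite('pics/s13c.png',cv2.resize(s['frame'][v-50:v+40,u-70:u+60],None,fx=6,fy=6,interpolation=cv2.INTER_CUBIC))
"
```

```text
(no output)
```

View pics/s13c.png

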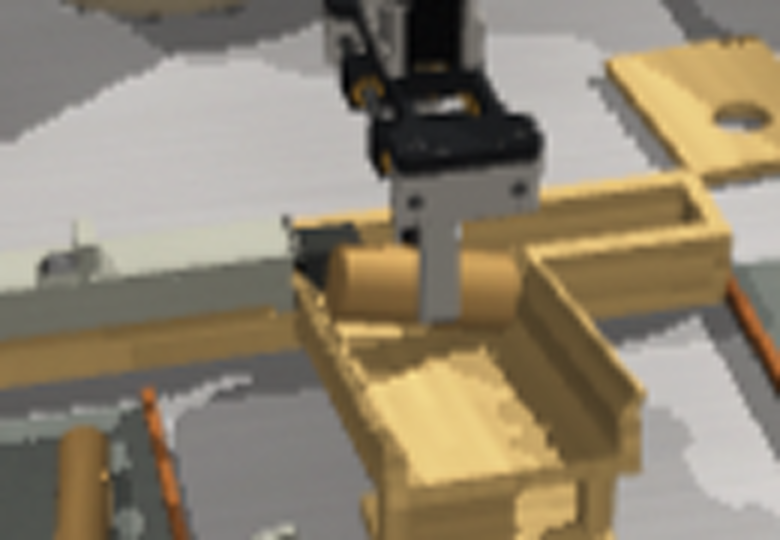

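{"fn": "send_rows", "kwargs": {"steps": [[0,0,-1,0,0,0,0.0],[0,0,0,0,0,0,0.0],[0,0,0,0,0,0,0.15],[0,0,0,0,0,0,0.15]]}}

```text
clock: 20.7
tool_pos: [0.5321, 0.0595, 0.0533]
ee_rot: [3.141, 0.0, 1.584]
contact_force: [0.4, 0.2, 0.2]
gripper_width: 0.0537
```

```bash
python3 -c "
from st import *
st()
s=snap('scene','14'); u,v=341,199
cv2.imwrite('pics/s14c.png',cv2.resize(s['frame'][v-50:v+40,u-70:u+60],None,fx=6,fy=6,interpolation=cv2.INTER_CUBIC))
"
```

```text
t 20.7 world [0.5321 0.0595 0.0533] local [ 0.0701 -0.0011] z 0.0533 rpy [3.1413e+00 2.0000e-04 1.5841e+00] F [0.4 0.2 0.2] w 0.0537 q [-0.02  0.35  1.81 -0.    0.98 -0.03]
```

View pics/s14c.png

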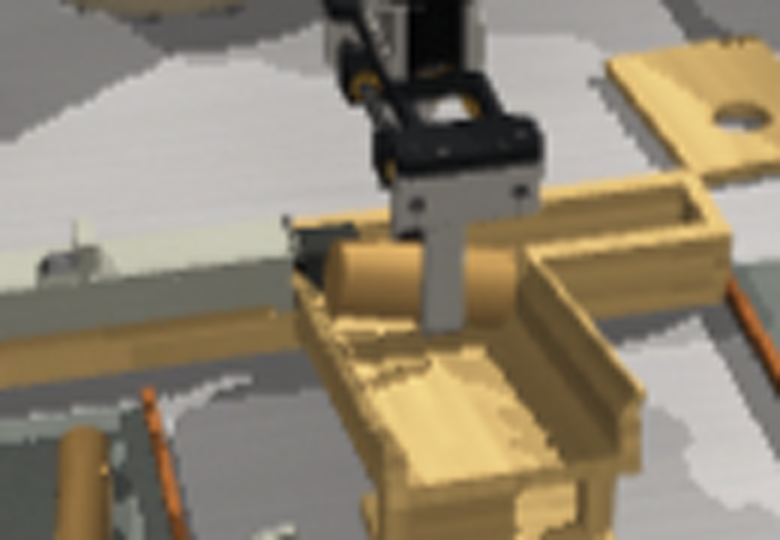

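{"fn": "send_rows", "kwargs": {"steps": [[0,0,-10,0,0,0,0.15],[0,0,-20,0,0,0,0.15],[0,0,-30,0,0,0,0.15],[0,0,-40,0,0,0,0.15],[0,0,0,0,0,0,0.15]]}}

```text
clock: 21.25
tool_pos: [0.5358, 0.0601, 0.1591]
ee_rot: [3.13, 0.0, 1.585]
contact_force: [0.4, 0.1, 0.1]
gripper_width: 0.0539
```

```bash
python3 -c "
from st import *
st()
s=snap('scene','15'); u,v=341,199
cv2.imwrite('pics/s15c.png',cv2.resize(s['frame'][v-50:v+40,u-70:u+60],None,fx=6,fy=6,interpolation=cv2.INTER_CUBIC))
"
```

```text
t 21.25 world [0.5358 0.0601 0.1591] local [ 0.0739 -0.0006] z 0.1591 rpy [3.1299e+00 3.0000e-04 1.5850e+00] F [0.4 0.1 0.1] w 0.0539 q [-0.02  0.25  1.67  0.    1.22 -0.03]
```

View pics/s15c.png

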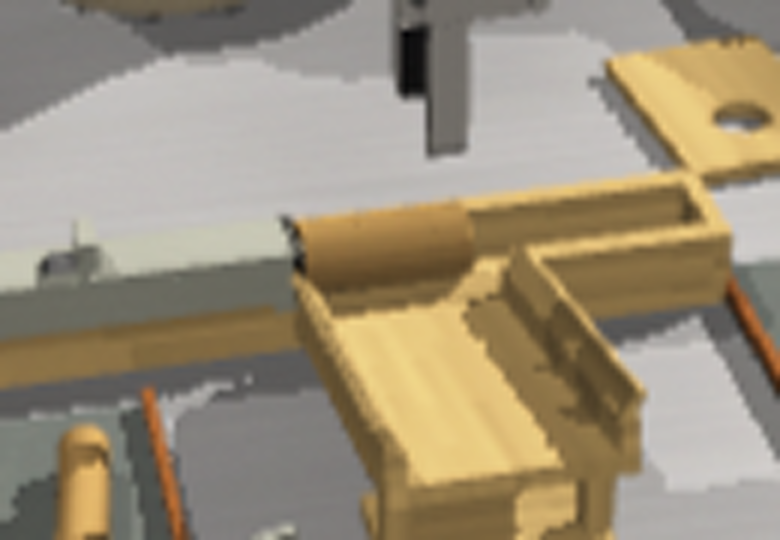

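{"fn": "send_rows", "kwargs": {"steps": [[-46,10,0,0,0,0,0.05],[-47,10,0,0,0,0,0.05],[-47,10,0,0,0,0,0.05],[-47,10,0,0,0,0,0.05],[-47,9,0,0,0,0,0.05],[-46,9,0,0,0,0,0.05],[0,0,0,0,0,0.15,0.05],[0,0,0,0,0,0.15,0.05]]}}

```text
clock: 22.1
tool_pos: [0.5927, -0.2208, 0.1512]
ee_rot: [-3.138, -0.001, 1.276]
contact_force: [-0.1, -0.3, -1.0]
gripper_width: 0.0492
```

{"fn": "send_rows", "kwargs": {"steps": [[0,0,0,0,0,0.15,0.05],[0,0,0,0,0,0.15,0.05],[0,0,0,0,0,0.15,0.05],[0,0,0,0,0,0.15,0.05],[0,0,0,0,0,0.15,0.05],[0,0,0,0,0,0.15,0.05],[0,0,0,0,0,0.15,0.05],[0,0,0,0,0,0.15,0.05]]}}

```text
clock: 22.9
tool_pos: [0.5927, -0.2187, 0.1516]
ee_rot: [-3.14, 0.003, 0.079]
contact_force: [0.1, 0.2, -0.5]
gripper_width: 0.0492
```

{"fn": "send_rows", "kwargs": {"steps": [[0,0,30,0,0,0.15,0.05],[0,0,30,0,0,0.15,0.05],[0,0,20,0,0,0.03,0.05],[0,0,0,0,0,0,0.05],[0,0,0,0,0,0,0.05]]}}

```text
clock: 23.4
tool_pos: [0.5932, -0.2189, 0.0725]
ee_rot: [-3.141, 0.002, -0.244]
contact_force: [0.5, 0.5, 0.6]
gripper_width: 0.0493
```

```bash
python3 -c "
from st import *
st(); go(.598,-.219,-.2493)
s=dict(np.load('top9.npz'))
for d in dowels(s): print(np.round(d[:6],3))
s=snap('top','16')
for d in dowels(s): print(np.round(d[:6],3))
"
```

```text
t 23.4 world [ 0.5932 -0.2189  0.0725] local [ 0.1273 -0.2804] z 0.0725 rpy [-3.1411e+00  1.8000e-03 -2.4440e-01] F [0.5 0.5 0.6] w 0.0493 q [-0.46  0.46  1.57  0.    1.12  1.35]
tool shift mm: x 4.7 y -1.1 turn z 0.005
[ 0.587 -0.385 -8.388 29.522 89.73  25.072]
[ 0.619 -0.296 -4.79  43.669 93.248 38.724]
[  0.598  -0.219 -14.22   37.98   91.839  32.107]
[ 0.611 -0.125 -7.16  29.89  90.576 24.203]
[ 0.471  0.229  0.64  45.766 49.805 17.573]
[ 0.6    0.273 11.502 29.39  91.007 25.154]
[ 0.57   0.364 -4.744 29.815 89.434 25.359]
[  0.543   0.459 -11.735  29.883  89.68   26.071]
[  0.568  -0.384 -14.611  29.626  52.628  24.203]
[  0.568  -0.218 -14.285  38.209  33.709  19.918]
[ 0.611 -0.125 -7.16  29.704 90.583 24.568]
[ 0.47   0.229  0.64  46.318 46.868 17.569]
[ 0.6    0.274 11.502 29.86  90.991 24.594]
[ 0.571  0.364 -5.096 29.871 89.449 25.61 ]
[  0.543   0.459 -11.682  29.995  89.667  25.633]
```

{"fn": "send_rows", "kwargs": {"steps": [[4.5,-1,0,0,0,0,0.05],[0,0,25,0,0,0,0.05],[0,0,18,0,0,0,0.05],[0,0,13,0,0,0,0.05],[0,0,0,0,0,0,0.05],[0,0,0,0,0,0,-1],[0,0,0,0,0,0,-1],[0,0,0,0,0,0,-1]], "squeeze": 25}}

```text
clock: 24.25
tool_pos: [0.5992, -0.2198, 0.0184]
ee_rot: [3.141, -0.002, -0.245]
contact_force: [0.0, 0.1, 0.8]
gripper_width: 0.0334
```

{"fn": "send_rows", "kwargs": {"steps": [[0,0,0,0,0,0,-1],[0,0,0,0,0,0,-1]], "squeeze": 40}}

```text
clock: 24.45
tool_pos: [0.5992, -0.2198, 0.0184]
ee_rot: [3.141, -0.003, -0.245]
contact_force: [0.7, -1.2, 4.0]
gripper_width: 0.0327
```

```bash
python3 st.py
```

```text
t 24.45 world [ 0.5992 -0.2198  0.0184] local [ 0.1333 -0.2813] z 0.0184 rpy [ 3.1411e+00 -2.6000e-03 -2.4520e-01] F [ 0.7 -1.2  4. ] w 0.0327 q [-0.46  0.51  1.62  0.    1.    1.36]
```

{"fn": "send_rows", "kwargs": {"steps": [[0,0,0,0,0,0,0.05],[0,0,0,0,0,0,0.05],[0,0,0,0,0,0,0.05],[0,0,8,0,0,0,0.05],[0,0,0,0,0,0,0.05],[0,0,0,0,0,0,-1],[0,0,0,0,0,0,-1],[0,0,0,0,0,0,-1]], "squeeze": 25}}

```text
clock: 25.25
tool_pos: [0.5983, -0.2193, 0.0092]
ee_rot: [-3.142, -0.0, -0.245]
contact_force: [-0.5, 0.6, -0.5]
gripper_width: 0.0337
```

{"fn": "send_rows", "kwargs": {"steps": [[0,0,0,0,0,0,-1],[0,0,0,0,0,0,-1]], "squeeze": 40}}

```text
clock: 25.45
tool_pos: [0.5982, -0.2193, 0.0093]
ee_rot: [-3.142, -0.0, -0.245]
contact_force: [-0.1, 0.2, 0.1]
gripper_width: 0.0335
```

```bash
python3 st.py
```

```text
t 25.45 world [ 0.5982 -0.2193  0.0093] local [ 0.1323 -0.2808] z 0.0093 rpy [-3.1415e+00 -1.0000e-04 -2.4520e-01] F [-0.1  0.2  0.1] w 0.0335 q [-0.46  0.52  1.63  0.    0.99  1.36]
```

{"fn": "send_rows", "kwargs": {"steps": [[0,0,-25,0,0,0,-1],[0,0,-40,0,0,0,-1],[0,0,-40,0,0,-0.15,-1],[0,0,-30,0,0,-0.15,-1],[0,0,0,0,0,-0.15,-1],[0,0,0,0,0,-0.15,-1],[0,0,0,0,0,-0.15,-1],[0,0,0,0,0,-0.15,-1]]}}

```text
clock: 26.25
tool_pos: [0.5981, -0.2192, 0.1444]
ee_rot: [3.142, -0.0, 0.661]
contact_force: [0.2, -0.5, -0.9]
gripper_width: 0.033
```

{"fn": "send_rows", "kwargs": {"steps": [[0,0,0,0,0,-0.15,-1],[0,0,0,0,0,-0.15,-1],[0,0,0,0,0,-0.15,-1],[0,0,0,0,0,-0.15,-1],[0,0,0,0,0,-0.15,-1],[0,0,0,0,0,-0.15,-1],[0,0,0,0,0,-0.03,-1],[40,-4,0,0,0,0,-1]]}}

```text
clock: 27.05
tool_pos: [0.5948, -0.1832, 0.1439]
ee_rot: [3.14, 0.003, 1.579]
contact_force: [0.1, 1.2, -0.5]
gripper_width: 0.033
```

{"fn": "send_rows", "kwargs": {"steps": [[40,-4,0,0,0,0,-1],[40,-4,0,0,0,0,-1],[40,-4,0,0,0,0,-1],[40,-4,0,0,0,0,-1],[40,-4,0,0,0,0,-1],[41,-3,0,0,0,0,-1],[0,0,0,0,0,0,-1],[0,0,0,0,0,0,-1]]}}

```text
clock: 27.85
tool_pos: [0.5672, 0.0619, 0.1444]
ee_rot: [3.141, 0.001, 1.586]
contact_force: [0.7, 0.4, 0.3]
gripper_width: 0.0327
```

```bash
python3 -c "
from st import *
st(); ends('17',.125,.19)
s=snap('scene','17'); u,v=341,199
cv2.imwrite('pics/s17c.png',cv2.resize(s['frame'][v-70:v+40,u-70:u+60],None,fx=5,fy=5,interpolation=cv2.INTER_CUBIC))
"
```

```text
t 27.85 world [0.5672 0.0619 0.1444] local [0.1053 0.0008] z 0.1444 rpy [3.1412e+00 6.0000e-04 1.5855e+00] F [0.7 0.4 0.3] w 0.0327 q [-0.01  0.31  1.61 -0.    1.22 -0.03]
n 19 local y range [-0.045  -0.0397] x range [0.0916 0.1088] tool [ 0.1055 -0.0002]
```

View pics/s17c.png

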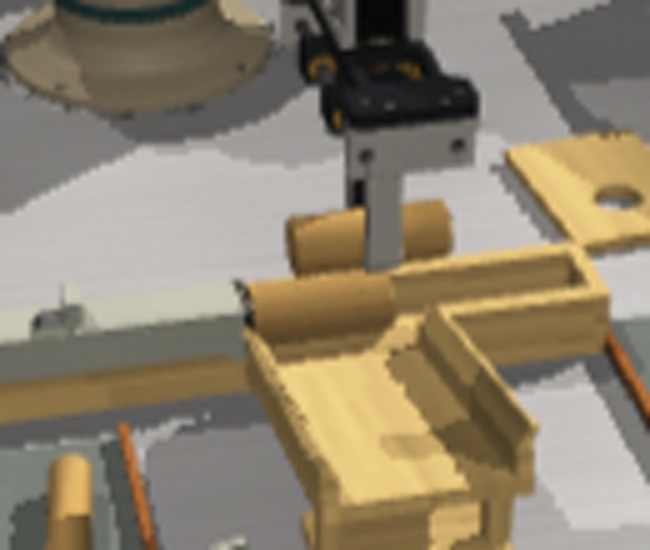

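{"fn": "send_rows", "kwargs": {"steps": [[1,0,40,0,0,0,-1],[0,0,35,0,0,0,-1],[0,0,11,0,0,0,-1],[0,0,0,0,0,0,-1],[0,0,0,0,0,0,-1]]}}

```text
clock: 28.45
tool_pos: [0.5686, 0.0615, 0.0593]
ee_rot: [3.14, 0.0, 1.583]
contact_force: [0.5, -0.2, -1.3]
gripper_width: 0.0333
```

```bash
python3 -c "
from st import *
st()
s=snap('scene','18'); u,v=341,199
cv2.imwrite('pics/s18c.png',cv2.resize(s['frame'][v-50:v+40,u-70:u+60],None,fx=6,fy=6,interpolation=cv2.INTER_CUBIC))
"
```

```text
t 28.45 world [0.5686 0.0615 0.0593] local [0.1067 0.0004] z 0.0593 rpy [3.1396 0.     1.5834] F [ 0.5 -0.2 -1.3] w 0.0333 q [-0.01  0.39  1.73  0.    1.02 -0.03]
```

View pics/s18c.png

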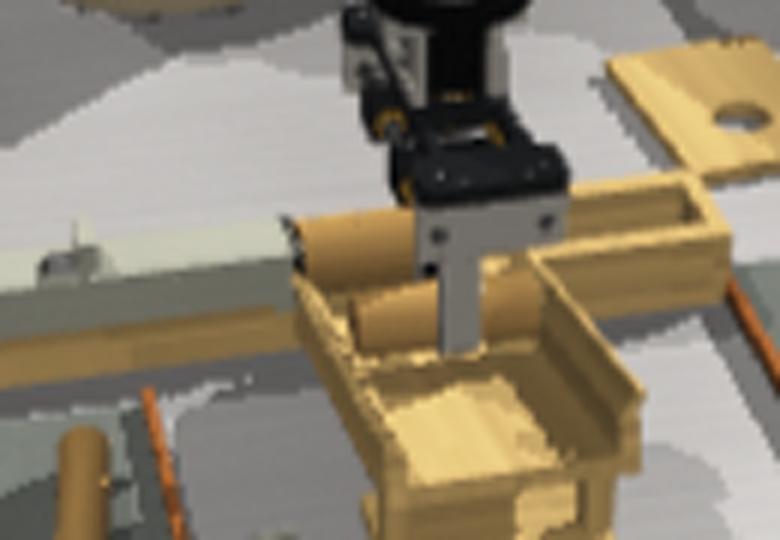

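{"fn": "send_rows", "kwargs": {"steps": [[0,0,5,0,0,0,-1],[0,0,0,0,0,0,-1],[0,0,0,0,0,0,-0.1],[0,0,0,0,0,0,-0.1],[0,0,-6,0,0,0,0],[0,0,-12,0,0,0,0],[0,0,-30,0,0,0,0],[0,0,-40,0,0,0,0]]}}

```text
clock: 29.3
tool_pos: [0.5661, 0.0623, 0.1416]
ee_rot: [-3.138, -0.0, 1.585]
contact_force: [-0.3, 0.9, -0.3]
gripper_width: 0.0466
```

{"fn": "send_rows", "kwargs": {"steps": [[0,0,-15,0,0,0,0],[0,0,0,0,0,0,0],[0,0,0,0,0,0,0]]}}

```text
clock: 29.6
tool_pos: [0.5671, 0.0623, 0.1566]
ee_rot: [3.141, -0.0, 1.585]
contact_force: [0.2, 0.3, -0.1]
gripper_width: 0.0469
```

```bash
python3 -c "
from st import *
st()
s=snap('scene','19'); u,v=341,199
cv2.imwrite('pics/s19c.png',cv2.resize(s['frame'][v-50:v+40,u-70:u+60],None,fx=6,fy=6,interpolation=cv2.INTER_CUBIC))
s=snap('top','19')
for d in dowels(s): print(np.round(d[:6],3))
"
```

```text
t 29.6 world [0.5671 0.0623 0.1566] local [0.1052 0.0012] z 0.1566 rpy [ 3.1409e+00 -1.0000e-04  1.5849e+00] F [ 0.2  0.3 -0.1] w 0.0469 q [-0.01  0.3   1.6   0.    1.25 -0.03]
[ 0.587 -0.385 -8.699 29.219 90.638 25.362]
[ 0.611 -0.125 -7.16  30.293 90.562 24.199]
[ 0.6    0.273 11.502 29.99  90.986 25.024]
[ 0.571  0.364 -5.096 29.688 89.455 25.612]
[  0.543   0.46  -11.682  30.2    89.66   24.977]
```

View pics/s19c.png

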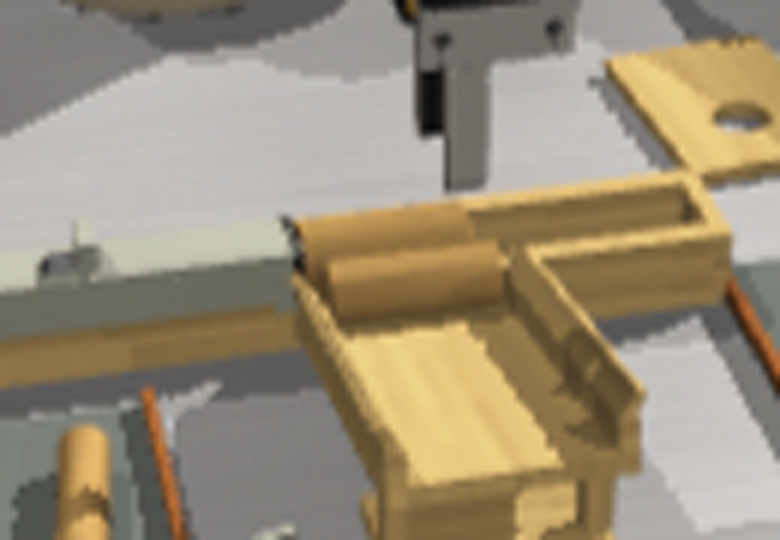

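{"fn": "send_rows", "kwargs": {"steps": [[-47,10,0,0,0,0,0],[-47,10,0,0,0,0,0],[-47,10,0,0,0,0,0],[-47,11,0,0,0,0,0],[0,0,0,0,0,0.15,0],[0,0,0,0,0,0.15,0],[0,0,0,0,0,0.15,0],[0,0,0,0,0,0.15,0]]}}

```text
clock: 30.5
tool_pos: [0.6099, -0.1251, 0.1542]
ee_rot: [-3.138, 0.001, 0.978]
contact_force: [0.1, -0.1, -0.2]
gripper_width: 0.0472
```

{"fn": "send_rows", "kwargs": {"steps": [[0,0,0,0,0,0.15,0],[0,0,0,0,0,0.15,0],[0,0,0,0,0,0.15,0],[0,0,0,0,0,0.15,0],[0,0,30,0,0,0.15,0],[0,0,30,0,0,0.15,0],[0,0,30,0,0,0.15,0],[0,0,0,0,0,0.06,0]]}}

```text
clock: 31.3
tool_pos: [0.6062, -0.1237, 0.06]
ee_rot: [-3.139, 0.012, -0.129]
contact_force: [-0.1, 0.2, 0.7]
gripper_width: 0.0469
```

{"fn": "send_rows", "kwargs": {"steps": [[0,0,0,0,0,0,0]]}}

```text
clock: 31.4
tool_pos: [0.6091, -0.1246, 0.0634]
ee_rot: [-3.14, 0.005, -0.125]
contact_force: [-0.2, 0.6, -0.2]
gripper_width: 0.0468
```

```bash
python3 -c "
from st import *
st(); go(.611,-.125,-.125)"
```

```text
t 31.4 world [ 0.6091 -0.1246  0.0634] local [ 0.1446 -0.1862] z 0.0634 rpy [-3.1405  0.0053 -0.1251] F [-0.2  0.6 -0.2] w 0.0468 q [-0.31  0.45  1.6   0.    1.09  1.38]
tool shift mm: x 1.9 y 0.2 turn z -0.000
```

{"fn": "send_rows", "kwargs": {"steps": [[1.5,0,25,0,0,0,0],[0,0,20,0,0,0,0],[0,0,11,0,0,0,0],[0,0,0,0,0,0,0],[0,0,0,0,0,0,-1],[0,0,0,0,0,0,-1],[0,0,0,0,0,0,-1],[0,0,0,0,0,0,-1]], "squeeze": 25}}

```text
clock: 32.2
tool_pos: [0.6132, -0.1255, 0.0113]
ee_rot: [3.141, -0.002, -0.125]
contact_force: [0.4, 0.2, 4.0]
gripper_width: 0.025
```

{"fn": "send_rows", "kwargs": {"steps": [[0,0,0,0,0,0,-1],[0,0,0,0,0,0,-1]], "squeeze": 40}}

```text
clock: 32.4
tool_pos: [0.6132, -0.1256, 0.0113]
ee_rot: [3.141, -0.002, -0.125]
contact_force: [0.2, -0.0, 5.5]
gripper_width: 0.0251
```

```bash
python3 st.py
```

```text
t 32.4 world [ 0.6132 -0.1256  0.0113] local [ 0.1486 -0.1873] z 0.0113 rpy [ 3.1412e+00 -2.0000e-03 -1.2510e-01] F [ 0.2 -0.   5.5] w 0.0251 q [-0.31  0.51  1.66  0.    0.98  1.38]
```

{"fn": "send_rows", "kwargs": {"steps": [[0,0,0,0,0,0,0],[0,0,0,0,0,0,0],[-1.5,0,2.5,0,0,0,0],[0,0,0,0,0,0,0],[0,0,0,0,0,0,-1],[0,0,0,0,0,0,-1],[0,0,0,0,0,0,-1],[0,0,0,0,0,0,-1]], "squeeze": 25}}

```text
clock: 33.2
tool_pos: [0.6109, -0.1251, 0.0077]
ee_rot: [-3.142, -0.0, -0.125]
contact_force: [-0.5, 0.8, -0.6]
gripper_width: 0.0251
```

{"fn": "send_rows", "kwargs": {"steps": [[0,0,0,0,0,0,-1],[0,0,0,0,0,0,-1]], "squeeze": 40}}

```text
clock: 33.4
tool_pos: [0.6109, -0.1251, 0.0077]
ee_rot: [-3.141, 0.0, -0.125]
contact_force: [-0.0, 0.0, -0.3]
gripper_width: 0.0251
```

```bash
python3 st.py
```

```text
t 33.4 world [ 0.6109 -0.1251  0.0077] local [ 0.1463 -0.1868] z 0.0077 rpy [-3.1415  0.     -0.1252] F [-0.   0.  -0.3] w 0.0251 q [-0.31  0.51  1.66  0.    0.97  1.38]
```

{"fn": "send_rows", "kwargs": {"steps": [[0,0,-25,0,0,0,-1],[0,0,-40,0,0,0,-1],[0,0,-40,0,0,-0.15,-1],[0,0,-30,0,0,-0.15,-1],[0,0,0,0,0,-0.15,-1],[0,0,0,0,0,-0.15,-1],[0,0,0,0,0,-0.15,-1],[0,0,0,0,0,-0.15,-1]]}}

```text
clock: 34.2
tool_pos: [0.6108, -0.125, 0.1428]
ee_rot: [3.142, -0.0, 0.781]
contact_force: [0.7, 0.0, -0.3]
gripper_width: 0.0249
```

{"fn": "send_rows", "kwargs": {"steps": [[0,0,0,0,0,-0.15,-1],[0,0,0,0,0,-0.15,-1],[0,0,0,0,0,-0.15,-1],[0,0,0,0,0,-0.15,-1],[0,0,0,0,0,-0.15,-1],[0,0,0,0,0,-0.06,-1],[47,-4,0,0,0,0,-1],[47,-4,0,0,0,0,-1]]}}

```text
clock: 35.0
tool_pos: [0.6016, -0.0313, 0.1425]
ee_rot: [3.141, -0.0, 1.581]
contact_force: [-0.2, 1.2, -0.7]
gripper_width: 0.0252
```

{"fn": "send_rows", "kwargs": {"steps": [[47,-4,0,0,0,0,-1],[47,-4,0,0,0,0,-1],[0,0,0,0,0,0,-1],[0,0,0,0,0,0,-1]]}}

```text
clock: 35.4
tool_pos: [0.5921, 0.0636, 0.1428]
ee_rot: [3.141, 0.001, 1.588]
contact_force: [-0.3, -0.0, -0.1]
gripper_width: 0.0248
```

```bash
python3 -c "
from st import *
st(); ends('20',.125,.19)"
```

```text
t 35.4 world [0.5921 0.0636 0.1428] local [0.1302 0.0021] z 0.1428 rpy [3.1414e+00 6.0000e-04 1.5875e+00] F [-0.3 -0.  -0.1] w 0.0248 q [-0.01  0.35  1.56 -0.    1.23 -0.03]
n 21 local y range [-0.0427 -0.0379] x range [0.1187 0.1418] tool [0.1305 0.001 ]
```

{"fn": "send_rows", "kwargs": {"steps": [[-1,0,40,0,0,0,-1],[0,0,35,0,0,0,-1],[0,0,12,0,0,0,-1],[0,0,0,0,0,0,-1],[0,0,0,0,0,0,-1]]}}

```text
clock: 35.95
tool_pos: [0.5935, 0.0608, 0.0567]
ee_rot: [3.14, 0.0, 1.584]
contact_force: [1.0, 0.2, 0.2]
gripper_width: 0.025
```

```bash
python3 st.py
```

```text
t 35.95 world [0.5935 0.0608 0.0567] local [ 0.1316 -0.0007] z 0.0567 rpy [3.1397e+00 1.0000e-04 1.5835e+00] F [1.  0.2 0.2] w 0.025 q [-0.01  0.42  1.68 -0.    1.04 -0.03]
```

{"fn": "send_rows", "kwargs": {"steps": [[0,0,0,0,0,0,-0.2],[0,0,0,0,0,0,-0.2],[0,0,-6,0,0,0,-0.1],[0,0,-12,0,0,0,-0.1],[0,0,-40,0,0,0,-0.1],[0,0,-40,0,0,0,-0.1],[0,0,0,0,0,0,-0.1],[0,0,0,0,0,0,-0.1]]}}

```text
clock: 36.75
tool_pos: [0.5932, 0.0618, 0.156]
ee_rot: [3.138, 0.0, 1.585]
contact_force: [-0.1, -0.3, -0.7]
gripper_width: 0.0422
```

```bash
python3 -c "
from st import *
st()
s=snap('scene','21'); u,v=341,199
cv2.imwrite('pics/s21c.png',cv2.resize(s['frame'][v-50:v+40,u-70:u+60],None,fx=6,fy=6,interpolation=cv2.INTER_CUBIC))
s=snap('top','21')
for d in dowels(s): print(np.round(d[:6],3))
"
```

```text
t 36.75 world [0.5932 0.0618 0.156 ] local [0.1313 0.0003] z 0.156 rpy [3.1376 0.     1.5851] F [-0.1 -0.3 -0.7] w 0.0422 q [-0.01  0.34  1.54  0.    1.26 -0.03]
[ 0.587 -0.385 -8.699 30.049 90.16  25.354]
[ 0.6    0.273 11.502 30.24  90.978 24.715]
[ 0.57   0.364 -4.744 30.008 89.428 25.33 ]
[  0.543   0.46  -11.456  29.535  89.643  24.812]
```

View pics/s21c.png

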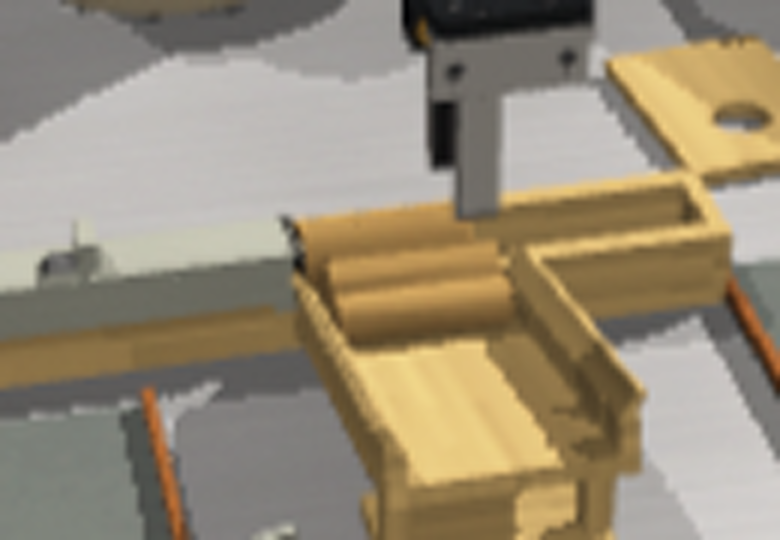

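{"fn": "send_rows", "kwargs": {"steps": [[-45,-1,0,0,0,0,-0.05],[-45,-1,0,0,0,0,-0.05],[-45,-1,0,0,0,0,-0.05],[-45,-1,0,0,0,0,-0.05],[-45,-1,0,0,0,0,-0.05],[-45,-1,0,0,0,0,-0.05],[-45,-2,0,0,0,0,-0.05],[-45,-2,0,0,0,0,-0.05]]}}

```text
clock: 37.65
tool_pos: [0.5861, -0.2997, 0.1518]
ee_rot: [-3.139, -0.002, 1.585]
contact_force: [0.6, 0.3, 0.0]
gripper_width: 0.0449
```

{"fn": "send_rows", "kwargs": {"steps": [[-44,-2,0,0,0,0,-0.05],[-44,-1,0,0,0,0,-0.05],[0,0,0,0,0,0.15,-0.05],[0,0,0,0,0,0.15,-0.05],[0,0,0,0,0,0.15,-0.05],[0,0,0,0,0,0.15,-0.05],[0,0,0,0,0,0.15,-0.05],[0,0,0,0,0,0.15,-0.05]]}}

```text
clock: 38.45
tool_pos: [0.5846, -0.3858, 0.1515]
ee_rot: [-3.138, 0.001, 0.679]
contact_force: [-0.4, -0.2, -0.9]
gripper_width: 0.0442
```

{"fn": "send_rows", "kwargs": {"steps": [[0,0,0,0,0,0.15,-0.05],[0,0,0,0,0,0.15,-0.05],[0,0,30,0,0,0.15,-0.05],[0,0,30,0,0,0.15,-0.05],[0,0,30,0,0,0.15,-0.05],[0,0,0,0,0,0.09,-0.05],[0,0,0,0,0,0,-0.05],[0,0,0,0,0,0,-0.05]]}}

```text
clock: 39.25
tool_pos: [0.5854, -0.3863, 0.0629]
ee_rot: [-3.141, 0.001, -0.153]
contact_force: [-0.1, -0.7, -0.7]
gripper_width: 0.0446
```

```bash
python3 -c "
from st import *
st(); go(.587,-.385,-.152)
s=snap('scene','22'); u,v=map(int,proj(s,[.587,-.385,.03]))
cv2.imwrite('pics/s22c.png',cv2.resize(s['frame'][v-50:v+40,u-60:u+60],None,fx=6,fy=6,interpolation=cv2.INTER_CUBIC))
"
```

```text
t 39.25 world [ 0.5854 -0.3863  0.0629] local [ 0.1171 -0.4476] z 0.0629 rpy [-3.1409e+00  1.1000e-03 -1.5330e-01] F [-0.1 -0.7 -0.7] w 0.0446 q [-0.68  0.56  1.41  0.    1.18  1.04]
tool shift mm: x 1.4 y -1.5 turn z -0.001
```

View pics/s22c.png

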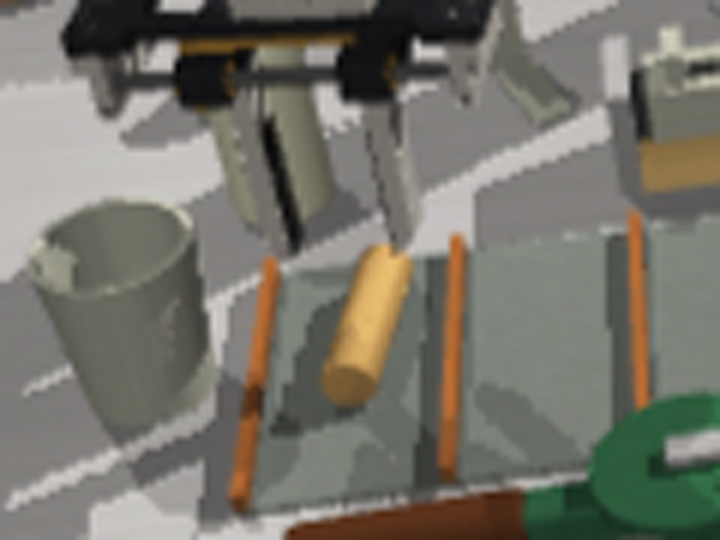

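{"fn": "send_rows", "kwargs": {"steps": [[1.5,-1.5,25,0,0,0,-0.05],[0,0,20,0,0,0,-0.05],[0,0,10,0,0,0,-0.05],[0,0,0,0,0,0,-0.05],[0,0,0,0,0,0,-0.05]], "squeeze": 25}}

```text
clock: 39.8
tool_pos: [0.5878, -0.3857, 0.0095]
ee_rot: [3.141, -0.001, -0.155]
contact_force: [-0.3, 0.3, 0.3]
gripper_width: 0.0446
```

```bash
python3 -c "
from st import *
st(); go(.587,-.385,-.152)"
```

```text
t 39.8 world [ 0.5878 -0.3857  0.0095] local [ 0.1195 -0.447 ] z 0.0095 rpy [ 3.141e+00 -1.200e-03 -1.548e-01] F [-0.3  0.3  0.3] w 0.0446 q [-0.68  0.61  1.46  0.    1.07  1.05]
tool shift mm: x -0.9 y -0.6 turn z -0.003
```

{"fn": "send_rows", "kwargs": {"steps": [[0,0,2,0,0,0,-0.05],[0,0,0,0,0,0,-1],[0,0,0,0,0,0,-1],[0,0,0,0,0,0,-1],[0,0,0,0,0,0,-1],[0,0,0,0,0,0,-1]]}}

```text
clock: 40.4
tool_pos: [0.5875, -0.3854, 0.0072]
ee_rot: [3.141, -0.001, -0.155]
contact_force: [0.7, 1.0, 2.5]
gripper_width: 0.0254
```

{"fn": "send_rows", "kwargs": {"steps": [[0,0,0,0,0,0,-1],[0,0,0,0,0,0,-1]], "squeeze": 40}}

```text
clock: 40.6
tool_pos: [0.5875, -0.3855, 0.0072]
ee_rot: [3.141, -0.001, -0.155]
contact_force: [-0.7, 1.2, 4.1]
gripper_width: 0.025
```

```bash
python3 st.py
```

```text
t 40.6 world [ 0.5875 -0.3855  0.0072] local [ 0.1192 -0.4468] z 0.0072 rpy [ 3.1412e+00 -7.0000e-04 -1.5520e-01] F [-0.7  1.2  4.1] w 0.025 q [-0.68  0.61  1.47 -0.    1.07  1.05]
```

{"fn": "send_rows", "kwargs": {"steps": [[0,0,-25,0,0,0,-1],[0,0,-40,0,0,0,-1],[0,0,-40,0,0,-0.15,-1],[0,0,-30,0,0,-0.15,-1],[0,0,0,0,0,-0.15,-1],[0,0,0,0,0,-0.15,-1],[0,0,0,0,0,-0.15,-1],[0,0,0,0,0,-0.15,-1]]}}

```text
clock: 41.4
tool_pos: [0.587, -0.3849, 0.1411]
ee_rot: [-3.14, -0.0, 0.751]
contact_force: [-0.0, 0.0, -0.0]
gripper_width: 0.025
```

{"fn": "send_rows", "kwargs": {"steps": [[0,0,0,0,0,-0.15,-1],[0,0,0,0,0,-0.15,-1],[0,0,0,0,0,-0.15,-1],[0,0,0,0,0,-0.15,-1],[0,0,0,0,0,-0.15,-1],[0,0,0,0,0,-0.09,-1],[45,3,0,0,0,0,-1],[45,3,0,0,0,0,-1]]}}

```text
clock: 42.2
tool_pos: [0.5916, -0.295, 0.1405]
ee_rot: [-3.141, -0.001, 1.582]
contact_force: [0.5, -0.3, -0.4]
gripper_width: 0.0251
```

{"fn": "send_rows", "kwargs": {"steps": [[45,3,0,0,0,0,-1],[45,3,0,0,0,0,-1],[45,3,0,0,0,0,-1],[45,3,0,0,0,0,-1],[45,2,0,0,0,0,-1],[45,2,0,0,0,0,-1],[44,2,0,0,0,0,-1],[43,2,0,0,0,0,-1]]}}

```text
clock: 43.0
tool_pos: [0.6064, 0.064, 0.1413]
ee_rot: [-3.141, -0.0, 1.585]
contact_force: [0.4, 0.4, -0.2]
gripper_width: 0.0249
```

{"fn": "send_rows", "kwargs": {"steps": [[0,0,0,0,0,0,-1],[0,0,0,0,0,0,-1]]}}

```text
clock: 43.2
tool_pos: [0.6066, 0.0628, 0.1413]
ee_rot: [-3.141, 0.001, 1.587]
contact_force: [-0.3, 0.0, -1.1]
gripper_width: 0.0251
```

```bash
python3 -c "
from st import *
st(); ends('23',.125,.19)"
```

```text
t 43.2 world [0.6066 0.0628 0.1413] local [0.1447 0.0012] z 0.1413 rpy [-3.1407e+00  6.0000e-04  1.5873e+00] F [-0.3  0.  -1.1] w 0.0251 q [-0.01  0.37  1.53 -0.    1.24 -0.03]
n 29 local y range [-0.0448 -0.0376] x range [0.1345 0.1583] tool [1.448e-01 1.000e-04]
```

Centred. Lower, release, lift.

{"fn": "send_rows", "kwargs": {"steps": [[0,0,40,0,0,0,-1],[0,0,32,0,0,0,-1],[0,0,9,0,0,0,-1],[0,0,0,0,0,0,-1],[0,0,0,0,0,0,-1]]}}

```text
clock: 43.75
tool_pos: [0.6082, 0.0611, 0.0619]
ee_rot: [3.14, 0.0, 1.584]
contact_force: [-0.6, 0.5, 0.1]
gripper_width: 0.0252
```

{"fn": "send_rows", "kwargs": {"steps": [[0,0,0,0,0,0,-0.2],[0,0,0,0,0,0,-0.2],[0,0,-6,0,0,0,-0.1],[0,0,-12,0,0,0,-0.1],[0,0,-40,0,0,0,-0.1],[0,0,-40,0,0,0,-0.1],[0,0,0,0,0,0,-0.1],[0,0,0,0,0,0,-0.1]]}}

```text
clock: 44.55
tool_pos: [0.6079, 0.0622, 0.161]
ee_rot: [3.138, 0.0, 1.585]
contact_force: [0.1, 0.4, -0.4]
gripper_width: 0.0424
```

```bash
python3 -c "
from st import *
st()
s=snap('scene','24'); u,v=341,199
cv2.imwrite('pics/s24c.png',cv2.resize(s['frame'][v-50:v+40,u-70:u+60],None,fx=6,fy=6,interpolation=cv2.INTER_CUBIC))
s=snap('top','24')
for d in dowels(s): print(np.round(d[:6],3), w2l(*d[:2]).round(4))
"
```

```text
t 44.55 world [0.6079 0.0622 0.161 ] local [0.146  0.0005] z 0.161 rpy [3.1375e+00 1.0000e-04 1.5851e+00] F [ 0.1  0.4 -0.4] w 0.0424 q [-0.01  0.35  1.5   0.    1.28 -0.03]
[ 0.6    0.274 10.974 30.145 90.97  24.86 ] [0.1413 0.212 ]
[ 0.57   0.364 -4.744 29.86  89.433 25.359] [0.1129 0.3032]
[  0.543   0.459 -11.682  29.916  89.67   26.014] [0.087  0.3983]
```

View pics/s24c.png

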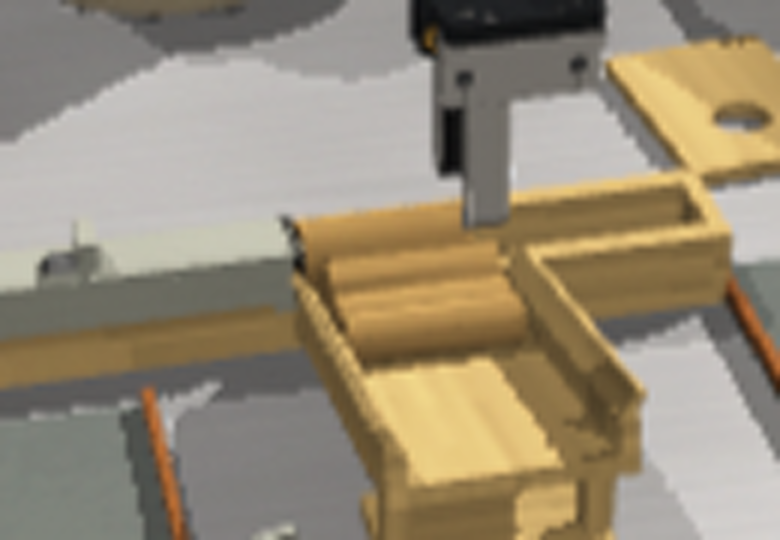

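{"fn": "send_rows", "kwargs": {"steps": [[43,-1,0,0,0,0,-0.1],[43,-1,0,0,0,0,-0.1],[42,-1,0,0,0,0,-0.1],[42,-1,0,0,0,0,-0.1],[42,-1,0,0,0,0,-0.1],[0,0,0,0,0,0.15,-0.1],[0,0,0,0,0,0.15,-0.1],[0,0,0,0,0,0.15,-0.1]]}}

```text
clock: 45.45
tool_pos: [0.5977, 0.2744, 0.1566]
ee_rot: [-3.139, 0.003, 1.13]
contact_force: [-0.4, 0.1, -0.8]
gripper_width: 0.0423
```

{"fn": "send_rows", "kwargs": {"steps": [[0,0,0,0,0,0.15,-0.1],[0,0,0,0,0,0.15,-0.1],[0,0,30,0,0,0.15,-0.1],[0,0,30,0,0,0.15,-0.1],[0,0,30,0,0,0.15,-0.1],[0,0,5,0,0,0.15,-0.1],[0,0,0,0,0,0.04,-0.1],[0,0,0,0,0,0,-0.1]]}}

```text
clock: 46.25
tool_pos: [0.5976, 0.2735, 0.0615]
ee_rot: [3.141, 0.004, 0.195]
contact_force: [0.0, -0.3, -0.2]
gripper_width: 0.0425
```

{"fn": "send_rows", "kwargs": {"steps": [[0,0,0,0,0,0,-0.1]]}}

```text
clock: 46.35
tool_pos: [0.5984, 0.2738, 0.0627]
ee_rot: [3.141, 0.002, 0.196]
contact_force: [-0.0, 0.2, -0.1]
gripper_width: 0.0422
```

```bash
python3 -c "
from st import *
st(); go(.600,.2735,.197)"
```

```text
t 46.35 world [0.5984 0.2738 0.0627] local [0.1396 0.2123] z 0.0627 rpy [3.1414e+00 1.9000e-03 1.9580e-01] F [-0.   0.2 -0.1] w 0.0422 q [0.32 0.5  1.52 0.   1.13 1.7 ]
tool shift mm: x 1.5 y 0.6 turn z -0.001
```

{"fn": "send_rows", "kwargs": {"steps": [[1.5,0.5,25,0,0,0,-0.1],[0,0,20,0,0,0,-0.1],[0,0,11,0,0,0,-0.1],[0,0,0,0,0,0,-0.1],[0,0,0,0,0,0,-0.1]], "squeeze": 25}}

```text
clock: 46.85
tool_pos: [0.601, 0.274, 0.0081]
ee_rot: [-3.141, -0.001, 0.195]
contact_force: [0.5, 0.5, 0.5]
gripper_width: 0.0423
```

```bash
python3 -c "
from st import *
st(); go(.600,.2735,.197)"
```

```text
t 46.85 world [0.601  0.274  0.0081] local [0.1421 0.2124] z 0.0081 rpy [-3.1414e+00 -6.0000e-04  1.9510e-01] F [0.5 0.5 0.5] w 0.0423 q [0.32 0.55 1.57 0.   1.01 1.7 ]
tool shift mm: x -1.0 y 0.3 turn z -0.002
```

{"fn": "send_rows", "kwargs": {"steps": [[0,0,0.5,0,0,0,-1],[0,0,0,0,0,0,-1],[0,0,0,0,0,0,-1],[0,0,0,0,0,0,-1],[0,0,0,0,0,0,-1]]}}

```text
clock: 47.35
tool_pos: [0.6012, 0.274, 0.0081]
ee_rot: [-3.141, -0.002, 0.195]
contact_force: [-0.9, -0.6, 3.9]
gripper_width: 0.0252
```

{"fn": "send_rows", "kwargs": {"steps": [[0,0,0,0,0,0,-1],[0,0,0,0,0,0,-1]], "squeeze": 40}}

```text
clock: 47.55
tool_pos: [0.6012, 0.274, 0.0082]
ee_rot: [-3.141, -0.002, 0.195]
contact_force: [0.9, 0.8, 5.7]
gripper_width: 0.025
```

{"fn": "send_rows", "kwargs": {"steps": [[0,0,-25,0,0,0,-1],[0,0,-40,0,0,0,-1],[0,0,-40,0,0,-0.15,-1],[0,0,-35,0,0,-0.15,-1],[0,0,0,0,0,-0.15,-1],[0,0,0,0,0,-0.15,-1],[0,0,0,0,0,-0.15,-1],[0,0,0,0,0,-0.15,-1]]}}

```text
clock: 48.35
tool_pos: [0.6001, 0.2737, 0.1466]
ee_rot: [-3.141, 0.001, 1.101]
contact_force: [1.0, -0.3, -0.6]
gripper_width: 0.0249
```

{"fn": "send_rows", "kwargs": {"steps": [[0,0,0,0,0,-0.15,-1],[0,0,0,0,0,-0.15,-1],[0,0,0,0,0,-0.15,-1],[0,0,0,0,0,-0.04,-1],[0,0,0,0,0,0,-1]]}}

```text
clock: 48.85
tool_pos: [0.6001, 0.2737, 0.1465]
ee_rot: [-3.14, 0.0, 1.585]
contact_force: [0.6, 0.6, -0.7]
gripper_width: 0.0251
```

```bash
python3 -c "
from st import *
st(); go(*l2w(.165,0))"
```

```text
t 48.85 world [0.6001 0.2737 0.1465] local [0.1413 0.2121] z 0.1465 rpy [-3.1402e+00  3.0000e-04  1.5847e+00] F [ 0.6  0.6 -0.7] w 0.0251 q [0.32 0.44 1.4  0.   1.3  0.31]
tool shift mm: x -212.1 y 23.8
```

{"fn": "send_rows", "kwargs": {"steps": [[-43,5,0,0,0,0,-1],[-43,5,0,0,0,0,-1],[-42,5,0,0,0,0,-1],[-42,5,0,0,0,0,-1],[-42,4,0,0,0,0,-1],[0,0,0,0,0,0,-1],[0,0,0,0,0,0,-1]]}}

```text
clock: 49.55
tool_pos: [0.6274, 0.0615, 0.1468]
ee_rot: [-3.141, -0.001, 1.582]
contact_force: [0.4, 0.4, -1.1]
gripper_width: 0.0252
```

```bash
python3 -c "
from st import *
st(); ends('25',.13,.19)"
```

```text
t 49.55 world [0.6274 0.0615 0.1468] local [ 0.1655 -0.0005] z 0.1468 rpy [-3.1407e+00 -9.0000e-04  1.5817e+00] F [ 0.4  0.4 -1.1] w 0.0252 q [-0.01  0.39  1.47  0.    1.27 -0.02]
n 24 local y range [-0.0458 -0.0374] x range [0.155  0.1775] tool [0.1654 0.0006]
```

{"fn": "send_rows", "kwargs": {"steps": [[1,0,40,0,0,0,-1],[0,0,30,0,0,0,-1],[0,0,11,0,0,0,-1],[0,0,0,0,0,0,-1],[0,0,0,0,0,0,-1]]}}

```text
clock: 50.1
tool_pos: [0.6284, 0.0641, 0.0672]
ee_rot: [3.14, -0.0, 1.586]
contact_force: [-0.0, 0.2, 0.1]
gripper_width: 0.0249
```

{"fn": "send_rows", "kwargs": {"steps": [[0,0,0,0,0,0,-0.2],[0,0,0,0,0,0,-0.2],[0,0,-6,0,0,0,-0.1],[0,0,-12,0,0,0,-0.1],[0,0,-40,0,0,0,-0.1],[0,0,-40,0,0,0,-0.1],[0,0,0,0,0,0,-0.1],[0,0,0,0,0,0,-0.1]]}}

```text
clock: 50.9
tool_pos: [0.6285, 0.0631, 0.1666]
ee_rot: [3.137, -0.0, 1.585]
contact_force: [-0.2, 0.3, -0.2]
gripper_width: 0.0426
```

```bash
python3 -c "
from st import *
st()
s=snap('scene','26'); u,v=341,199
cv2.imwrite('pics/s26c.png',cv2.resize(s['frame'][v-50:v+40,u-70:u+60],None,fx=6,fy=6,interpolation=cv2.INTER_CUBIC))
s=snap('top','26')
for d in dowels(s): print(np.round(d[:6],3), w2l(*d[:2]).round(4))
go(.570,.364)
"
```

```text
t 50.9 world [0.6285 0.0631 0.1666] local [0.1666 0.0011] z 0.1666 rpy [ 3.1374 -0.      1.5847] F [-0.2  0.3 -0.2] w 0.0426 q [-0.01  0.38  1.44  0.    1.31 -0.02]
[ 0.57   0.365 -4.744 30.15  89.423 25.037] [0.1129 0.3033]
[  0.543   0.46  -11.456  30.437  89.612  25.066] [0.0872 0.3988]
tool shift mm: x 301.7 y -52.6
```

View pics/s26c.png

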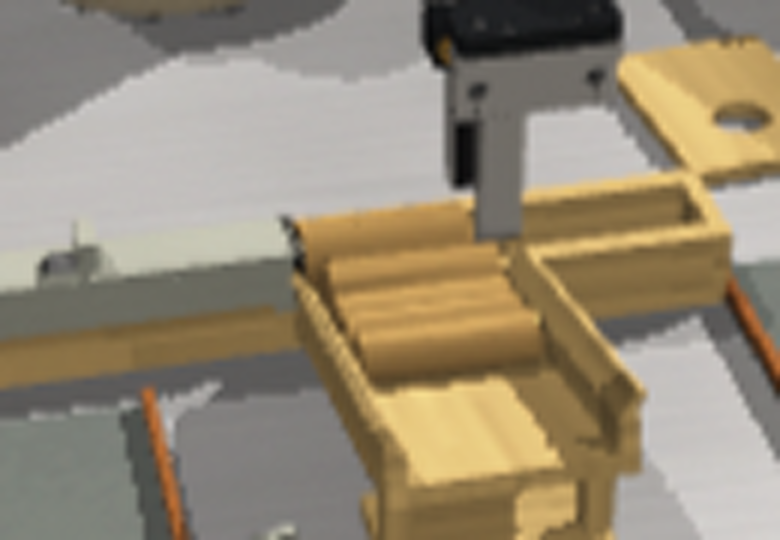

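{"fn": "send_rows", "kwargs": {"steps": [[43,-7,0,0,0,0,-0.1],[43,-7,0,0,0,0,-0.1],[43,-7,0,0,0,0,-0.1],[43,-8,0,0,0,0,-0.1],[43,-8,0,0,0,0,-0.1],[43,-8,0,0,0,0,-0.1],[43,-8,0,0,0,0,-0.1],[0,0,0,0,0,-0.15,-0.1]]}}

```text
clock: 51.8
tool_pos: [0.5676, 0.3686, 0.162]
ee_rot: [-3.138, -0.002, 1.743]
contact_force: [0.3, -0.5, 0.7]
gripper_width: 0.0423
```

{"fn": "send_rows", "kwargs": {"steps": [[0,0,0,0,0,-0.15,-0.1],[0,0,0,0,0,-0.15,-0.1],[0,0,0,0,0,-0.15,-0.1],[0,0,0,0,0,-0.15,-0.1],[0,0,30,0,0,-0.15,-0.1],[0,0,30,0,0,-0.15,-0.1],[0,0,30,0,0,-0.15,-0.1],[0,0,10,0,0,-0.15,-0.1]]}}

```text
clock: 52.6
tool_pos: [0.5669, 0.3616, 0.0588]
ee_rot: [-3.136, -0.008, 2.941]
contact_force: [0.3, -0.1, -0.5]
gripper_width: 0.0423
```

{"fn": "send_rows", "kwargs": {"steps": [[0,0,0,0,0,-0.12,-0.1],[0,0,0,0,0,0,-0.1],[0,0,0,0,0,0,-0.1]]}}

```text
clock: 52.9
tool_pos: [0.5699, 0.3631, 0.0633]
ee_rot: [-3.141, -0.002, 3.052]
contact_force: [-1.0, 0.3, 0.1]
gripper_width: 0.0425
```

```bash
python3 -c "
from st import *
st(); go(.570,.3645,3.057)
s=snap('top','27')
for d in dowels(s): print(np.round(d[:6],3))
"
```

```text
t 52.9 world [0.5699 0.3631 0.0633] local [0.1123 0.3019] z 0.0633 rpy [-3.1408e+00 -1.5000e-03  3.0522e+00] F [-1.   0.3  0.1] w 0.0425 q [ 0.46  0.52  1.47  0.    1.15 -1.02]
tool shift mm: x -0.0 y 1.4 turn z -0.005
[ 0.471  0.229  0.64  45.106 49.79  17.578]
```

```bash
python3 -c "
from st import *
s=snap('scene','27'); u,v=map(int,proj(s,[.56,.4,.03]))
cv2.imwrite('pics/s27c.png',cv2.resize(s['frame'][v-50:v+40,u-60:u+60],None,fx=6,fy=6,interpolation=cv2.INTER_CUBIC))
"
```

```text
(no output)
```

View pics/s27c.png

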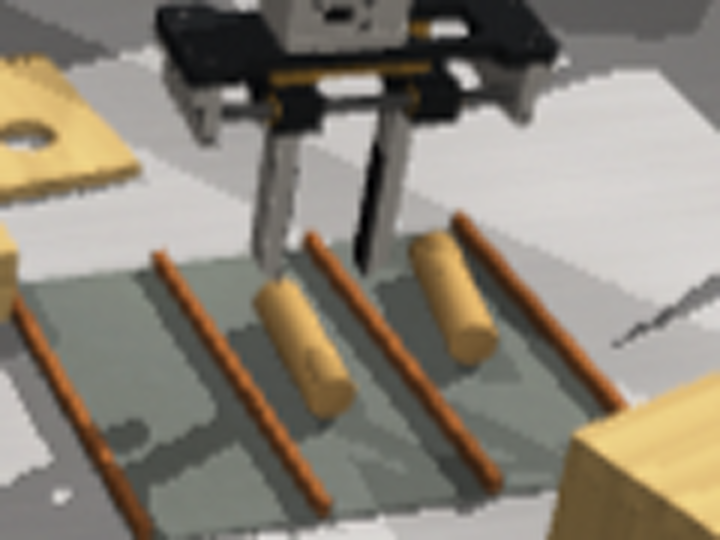

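```bash
python3 -c "
from st import *
s=dict(np.load('scene27.npz')); u0,v0=map(int,proj(s,[.56,.4,.03]))
for X in ([.57,.3645,.016],[.543,.4595,.016]):
    u,v=proj(s,X); print((u-u0+60)*6,(v-v0+50)*6)
print(onplane(s,303/6-60+u0,350/6-50+v0,.016),onplane(s,453/6-60+u0,300/6-50+v0,.016))
"
```

```text
303.99022293728194 345.7727213573251
453.1137517511121 294.6514350563898
[0.57341126 0.3625031  0.016     ] [0.54763109 0.45721339 0.016     ]
```

Positions unchanged. Descend and grasp.

{"fn": "send_rows", "kwargs": {"steps": [[-0.5,1,25,0,0,0,-0.1],[0,0,20,0,0,0,-0.1],[0,0,11,0,0,0,-0.1],[0,0,0,0,0,0,-0.1],[0,0,0,0,0,0,-0.1]], "squeeze": 25}}

```text
clock: 53.5
tool_pos: [0.5714, 0.3645, 0.0088]
ee_rot: [3.141, 0.001, 3.054]
contact_force: [-0.4, 0.3, 0.5]
gripper_width: 0.0425
```

{"fn": "send_rows", "kwargs": {"steps": [[0,0,0.5,0,0,0,-1],[0,0,0,0,0,0,-1],[0,0,0,0,0,0,-1],[0,0,0,0,0,0,-1],[0,0,0,0,0,0,-1]]}}

```text
clock: 54.0
tool_pos: [0.5715, 0.3646, 0.0087]
ee_rot: [3.141, 0.001, 3.055]
contact_force: [-0.2, -0.4, 4.5]
gripper_width: 0.0254
```

{"fn": "send_rows", "kwargs": {"steps": [[0,0,0,0,0,0,-1],[0,0,0,0,0,0,-1]], "squeeze": 40}}

```text
clock: 54.2
tool_pos: [0.5715, 0.3646, 0.0087]
ee_rot: [3.141, 0.001, 3.055]
contact_force: [-0.5, 0.2, 4.8]
gripper_width: 0.0245
```

```bash
python3 -c "
from st import *
st(); go(.570,.3645,3.057)"
```

```text
t 54.2 world [0.5715 0.3646 0.0087] local [0.114  0.3034] z 0.0087 rpy [3.1407e+00 1.4000e-03 3.0548e+00] F [-0.5  0.2  4.8] w 0.0245 q [ 0.47  0.57  1.53  0.    1.03 -1.02]
tool shift mm: x 1.5 y -0.3 turn z -0.002
```

{"fn": "send_rows", "kwargs": {"steps": [[0,0,-25,0,0,0,-1],[0,0,-40,0,0,0,-1],[0,0,-40,0,0,0.15,-1],[0,0,-40,0,0,0.15,-1],[0,0,0,0,0,0.15,-1],[0,0,0,0,0,0.15,-1],[0,0,0,0,0,0.15,-1],[0,0,0,0,0,0.15,-1]]}}

```text
clock: 55.0
tool_pos: [0.5704, 0.3641, 0.1521]
ee_rot: [-3.14, -0.0, 2.149]
contact_force: [-0.1, -0.9, -1.9]
gripper_width: 0.0251
```

{"fn": "send_rows", "kwargs": {"steps": [[0,0,0,0,0,0.15,-1],[0,0,0,0,0,0.15,-1],[0,0,0,0,0,0.15,-1],[0,0,0,0,0,0.12,-1],[-43,9,0,0,0,0,-1],[-43,9,0,0,0,0,-1],[-43,9,0,0,0,0,-1],[-43,9,0,0,0,0,-1]]}}

```text
clock: 55.8
tool_pos: [0.609, 0.1914, 0.152]
ee_rot: [-3.14, 0.0, 1.585]
contact_force: [0.8, -1.0, 0.1]
gripper_width: 0.0252
```

{"fn": "send_rows", "kwargs": {"steps": [[-43,9,0,0,0,0,-1],[-44,9,0,0,0,0,-1],[-44,10,0,0,0,0,-1],[0,0,0,0,0,0,-1],[0,0,0,0,0,0,-1]]}}

```text
clock: 56.3
tool_pos: [0.6389, 0.0614, 0.152]
ee_rot: [-3.14, -0.001, 1.582]
contact_force: [0.4, 0.6, -0.0]
gripper_width: 0.0245
```

```bash
python3 -c "
from st import *
st(); ends('28',.13,.19); go(*l2w(.178,0),1.585)"
```

```text
t 56.3 world [0.6389 0.0614 0.152 ] local [ 0.177  -0.0008] z 0.152 rpy [-3.1401e+00 -8.0000e-04  1.5823e+00] F [ 0.4  0.6 -0. ] w 0.0245 q [-0.01  0.41  1.44  0.    1.3  -0.02]
n 15 local y range [-0.0408 -0.0375] x range [0.1653 0.1818] tool [0.1768 0.0004]
tool shift mm: x -0.4 y 1.2 turn z -0.001
```

{"fn": "send_rows", "kwargs": {"steps": [[-2,0,40,0,0,0,-1],[0,0,30,0,0,0,-1],[0,0,13,0,0,0,-1],[0,0,0,0,0,0,-1],[0,0,0,0,0,0,-1]]}}

```text
clock: 56.85
tool_pos: [0.6399, 0.0612, 0.0706]
ee_rot: [3.14, -0.0, 1.586]
contact_force: [0.2, 0.6, 0.3]
gripper_width: 0.0252
```

{"fn": "send_rows", "kwargs": {"steps": [[0,0,0,0,0,0,-0.2],[0,0,0,0,0,0,-0.2],[0,0,-6,0,0,0,-0.1],[0,0,-12,0,0,0,-0.1],[0,0,-40,0,0,0,-0.1],[0,0,-40,0,0,0,-0.1],[0,0,0,0,0,0,-0.1],[0,0,0,0,0,0,-0.1]]}}

```text
clock: 57.65
tool_pos: [0.6401, 0.0602, 0.1701]
ee_rot: [3.137, -0.0, 1.585]
contact_force: [0.3, 0.3, -0.8]
gripper_width: 0.0425
```

```bash
python3 -c "
from st import *
st()
s=snap('scene','29'); u,v=341,199
cv2.imwrite('pics/s29c.png',cv2.resize(s['frame'][v-50:v+40,u-70:u+60],None,fx=6,fy=6,interpolation=cv2.INTER_CUBIC))
s=snap('top','29')
for d in dowels(s): print(np.round(d[:6],3), w2l(*d[:2]).round(4))
go(.543,.4595)
"
```

```text
t 57.65 world [0.6401 0.0602 0.1701] local [ 0.1782 -0.002 ] z 0.1701 rpy [ 3.1374 -0.      1.5847] F [ 0.3  0.3 -0.8] w 0.0425 q [-0.01  0.4   1.41  0.    1.33 -0.03]
[  0.543   0.459 -11.457  30.009  89.627  25.713] [0.0871 0.3986]
tool shift mm: x 400.6 y -89.9
```

View pics/s29c.png

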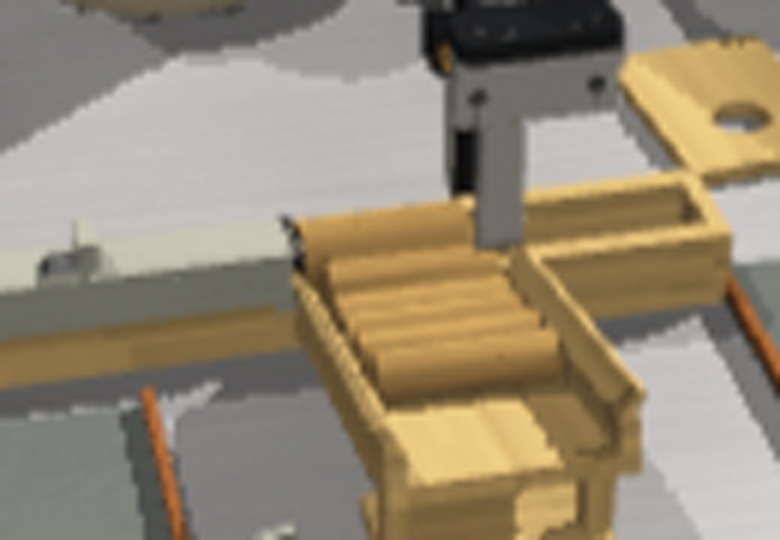

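{"fn": "send_rows", "kwargs": {"steps": [[44,-10,0,0,0,0,-0.1],[44,-10,0,0,0,0,-0.1],[44,-10,0,0,0,0,-0.1],[44,-10,0,0,0,0,-0.1],[45,-10,0,0,0,0,-0.1],[45,-10,0,0,0,0,-0.1],[45,-10,0,0,0,0,-0.1],[45,-10,0,0,0,0,-0.1]]}}

```text
clock: 58.55
tool_pos: [0.5527, 0.4163, 0.1658]
ee_rot: [-3.139, 0.002, 1.585]
contact_force: [0.7, 0.7, 0.3]
gripper_width: 0.0422
```

{"fn": "send_rows", "kwargs": {"steps": [[45,-10,0,0,0,0,-0.1],[0,0,0,0,0,-0.15,-0.1],[0,0,0,0,0,-0.15,-0.1],[0,0,0,0,0,-0.15,-0.1],[0,0,0,0,0,-0.15,-0.1],[0,0,0,0,0,-0.15,-0.1],[0,0,0,0,0,-0.15,-0.1],[0,0,0,0,0,-0.15,-0.1]]}}

```text
clock: 59.35
tool_pos: [0.5427, 0.4593, 0.1656]
ee_rot: [-3.138, -0.002, 2.641]
contact_force: [-0.3, 0.4, -0.8]
gripper_width: 0.0424
```

{"fn": "send_rows", "kwargs": {"steps": [[0,0,35,0,0,-0.15,-0.1],[0,0,35,0,0,-0.15,-0.1],[0,0,30,0,0,0,-0.1],[0,0,0,0,0,0,-0.1],[0,0,0,0,0,0,-0.1]]}}

```text
clock: 59.85
tool_pos: [0.543, 0.4595, 0.0665]
ee_rot: [-3.14, -0.002, 2.935]
contact_force: [0.3, 0.3, 0.5]
gripper_width: 0.0424
```

```bash
python3 -c "
from st import *
st(); go(.543,.4595,2.941)
s=snap('scene','30'); u,v=map(int,proj(s,[.56,.4,.03]))
cv2.imwrite('pics/s30c.png',cv2.resize(s['frame'][v-50:v+40,u-60:u+60],None,fx=6,fy=6,interpolation=cv2.INTER_CUBIC))
"
```

```text
t 59.85 world [0.543  0.4595 0.0665] local [0.0868 0.3987] z 0.0665 rpy [-3.1395e+00 -2.0000e-03  2.9345e+00] F [0.3 0.3 0.5] w 0.0424 q [ 0.6   0.57  1.38  0.    1.2  -0.76]
tool shift mm: x 0.0 y -0.0 turn z -0.006
```

View pics/s30c.png

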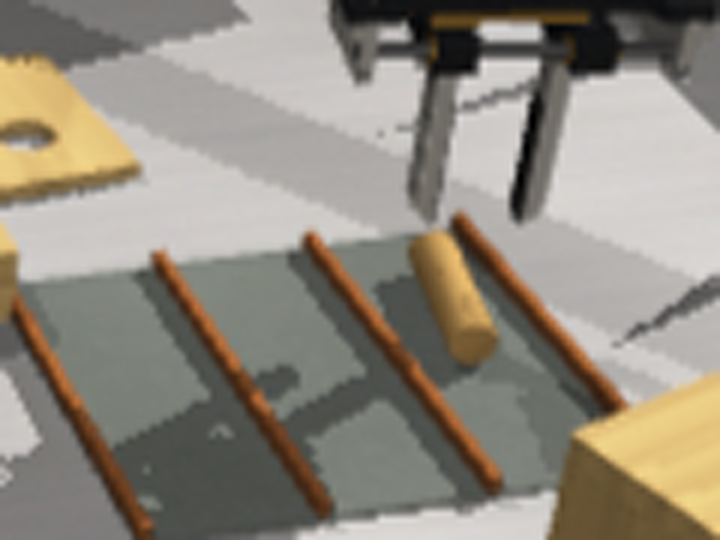

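{"fn": "send_rows", "kwargs": {"steps": [[1,0,25,0,0,0,-0.1],[0,0,22,0,0,0,-0.1],[0,0,12,0,0,0,-0.1],[0,0,0,0,0,0,-0.1],[0,0,0,0,0,0,-0.1]], "squeeze": 25}}

```text
clock: 60.4
tool_pos: [0.5435, 0.4608, 0.0101]
ee_rot: [3.14, 0.002, 2.935]
contact_force: [-0.2, 0.2, -0.1]
gripper_width: 0.0423
```

{"fn": "send_rows", "kwargs": {"steps": [[0,0,1,0,0,0,-1],[0,0,0,0,0,0,-1],[0,0,0,0,0,0,-1],[0,0,0,0,0,0,-1],[0,0,0,0,0,0,-1]]}}

```text
clock: 60.9
tool_pos: [0.5432, 0.4605, 0.0088]
ee_rot: [3.14, 0.001, 2.935]
contact_force: [-0.6, -1.1, 4.8]
gripper_width: 0.0254
```

{"fn": "send_rows", "kwargs": {"steps": [[0,0,0,0,0,0,-1],[0,0,0,0,0,0,-1]], "squeeze": 40}}

```text
clock: 61.1
tool_pos: [0.5432, 0.4606, 0.0088]
ee_rot: [3.14, 0.001, 2.935]
contact_force: [0.9, -0.6, 5.0]
gripper_width: 0.0249
```

```bash
python3 -c "
from st import *
st(); go(.543,.4595,2.941)"
```

```text
t 61.1 world [0.5432 0.4606 0.0088] local [0.087  0.3998] z 0.0088 rpy [3.1403e+00 1.2000e-03 2.9348e+00] F [ 0.9 -0.6  5. ] w 0.0249 q [ 0.61  0.62  1.44  0.    1.08 -0.76]
tool shift mm: x -0.1 y -1.1 turn z -0.006
```

{"fn": "send_rows", "kwargs": {"steps": [[0,0,-25,0,0,0,-1],[0,0,-40,0,0,0,-1],[0,0,-40,0,0,0.15,-1],[0,0,-45,0,0,0.15,-1],[0,0,0,0,0,0.15,-1],[0,0,0,0,0,0.15,-1],[0,0,0,0,0,0.15,-1],[0,0,0,0,0,0.15,-1]]}}

```text
clock: 61.9
tool_pos: [0.5422, 0.4599, 0.1571]
ee_rot: [-3.14, 0.0, 2.029]
contact_force: [0.3, 0.4, -0.7]
gripper_width: 0.0248
```

{"fn": "send_rows", "kwargs": {"steps": [[0,0,0,0,0,0.15,-1],[0,0,0,0,0,0.15,-1],[0,0,0,0,0,0.15,-1],[-44,11,0,0,0,0,-1],[-44,11,0,0,0,0,-1],[-44,12,0,0,0,0,-1],[-44,12,0,0,0,0,-1],[-44,12,0,0,0,0,-1]]}}

```text
clock: 62.7
tool_pos: [0.6035, 0.2393, 0.1571]
ee_rot: [-3.141, 0.0, 1.585]
contact_force: [1.0, 0.4, -0.7]
gripper_width: 0.025
```

{"fn": "send_rows", "kwargs": {"steps": [[-45,12,0,0,0,0,-1],[-45,12,0,0,0,0,-1],[-45,12,0,0,0,0,-1],[-45,12,0,0,0,0,-1],[0,0,0,0,0,0,-1],[0,0,0,0,0,0,-1]]}}

```text
clock: 63.3
tool_pos: [0.6539, 0.0608, 0.1569]
ee_rot: [-3.14, -0.001, 1.582]
contact_force: [-0.1, 0.1, -1.1]
gripper_width: 0.0248
```

```bash
python3 -c "
from st import *
st(); ends('31',.13,.19); go(*l2w(.193,0),1.585)"
```

```text
t 63.3 world [0.6539 0.0608 0.1569] local [ 0.192  -0.0016] z 0.1569 rpy [-3.1399e+00 -9.0000e-04  1.5822e+00] F [-0.1  0.1 -1.1] w 0.0248 q [-0.01  0.43  1.39  0.    1.32 -0.03]
n 21 local y range [-0.0439 -0.0384] x range [0.1807 0.2034] tool [ 0.1918 -0.0003]
tool shift mm: x 0.3 y 1.2 turn z -0.001
```

{"fn": "send_rows", "kwargs": {"steps": [[0,0,40,0,0,0,-1],[0,0,30,0,0,0,-1],[0,0,12,0,0,0,-1],[0,0,0,0,0,0,-1],[0,0,0,0,0,0,-1]]}}

```text
clock: 63.85
tool_pos: [0.6549, 0.0627, 0.0768]
ee_rot: [3.14, -0.0, 1.586]
contact_force: [0.6, 0.2, -1.0]
gripper_width: 0.0249
```

{"fn": "send_rows", "kwargs": {"steps": [[0,0,0,0,0,0,-0.2],[0,0,0,0,0,0,-0.2],[0,0,-6,0,0,0,-0.1],[0,0,-12,0,0,0,-0.1],[0,0,-40,0,0,0,-0.1],[0,0,-40,0,0,0,-0.1],[0,0,0,0,0,0,-0.1],[0,0,0,0,0,0,-0.1]]}}

```text
clock: 64.65
tool_pos: [0.6551, 0.0616, 0.1762]
ee_rot: [3.137, 0.0, 1.585]
contact_force: [-0.4, -0.2, -0.4]
gripper_width: 0.0422
```

```bash
python3 -c "
from st import *
st()
s=snap('scene','32'); u,v=341,199
cv2.imwrite('pics/s32c.png',cv2.resize(s['frame'][v-50:v+40,u-70:u+60],None,fx=6,fy=6,interpolation=cv2.INTER_CUBIC))
"
```

```text
t 64.65 world [0.6551 0.0616 0.1762] local [ 0.1932 -0.0008] z 0.1762 rpy [3.1374e+00 1.0000e-04 1.5846e+00] F [-0.4 -0.2 -0.4] w 0.0422 q [-0.01  0.41  1.37  0.    1.36 -0.03]
```

View pics/s32c.png

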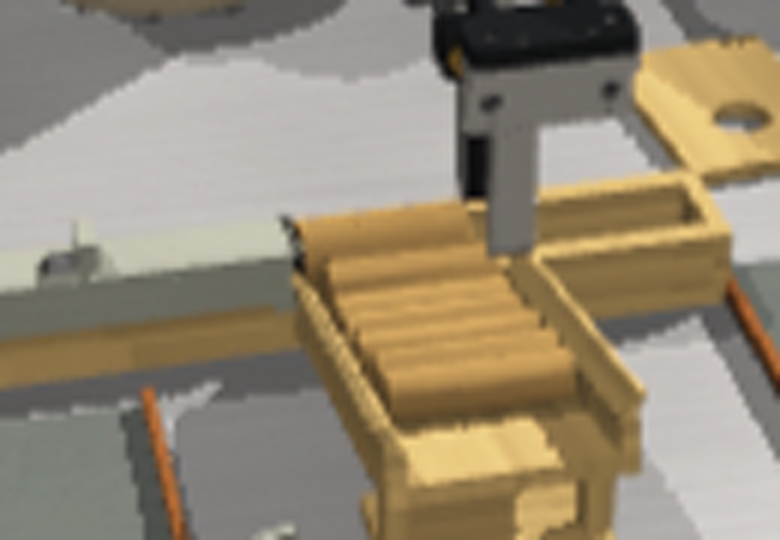

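{"fn": "send_rows", "kwargs": {"steps": [[-23,-24,0,0,0,0,-1],[-23,-24,0,0,0,0,-1],[-23,-24,0,0,0,0,-1],[-23,-24,0,0,0,0,-1],[-23,-24,0,0,0,0,-1],[-23,-24,0,0,0,0,-1],[-22,-24,0,0,0,0,-1],[-22,-25,0,0,0,0,-1]], "squeeze": 20}}

```text
clock: 65.5
tool_pos: [0.4616, -0.1233, 0.1722]
ee_rot: [-3.139, -0.001, 1.585]
contact_force: [0.8, -0.4, -0.3]
gripper_width: 0.0008
```

{"fn": "send_rows", "kwargs": {"steps": [[0,0,40,0,0,0,-1],[0,0,40,0,0,0,-1],[0,0,10,0,0,0,-1],[0,0,0,0,0,0,-1],[0,0,0,0,0,0,-1]]}}

```text
clock: 66.0
tool_pos: [0.4646, -0.1231, 0.0843]
ee_rot: [3.141, 0.0, 1.585]
contact_force: [-0.1, -0.6, -0.2]
gripper_width: 0.0002
```

```bash
python3 -c "
from st import *
st(); go(*l2w(0,-.181),1.585)
s=snap('top','33')
cv2.imwrite('pics/t33c.png',cv2.resize(s['frame'][130:240,215:365],None,fx=5,fy=5,interpolation=cv2.INTER_CUBIC))
"
```

```text
t 66.0 world [ 0.4646 -0.1231  0.0843] local [ 1.000e-04 -1.827e-01] z 0.0843 rpy [3.1409e+00 2.0000e-04 1.5852e+00] F [-0.1 -0.6 -0.2] w 0.0002 q [-0.4   0.24  1.89  0.    1.01 -0.42]
tool shift mm: x 1.7 y -0.1 turn z 0.000
```

View pics/t33c.png

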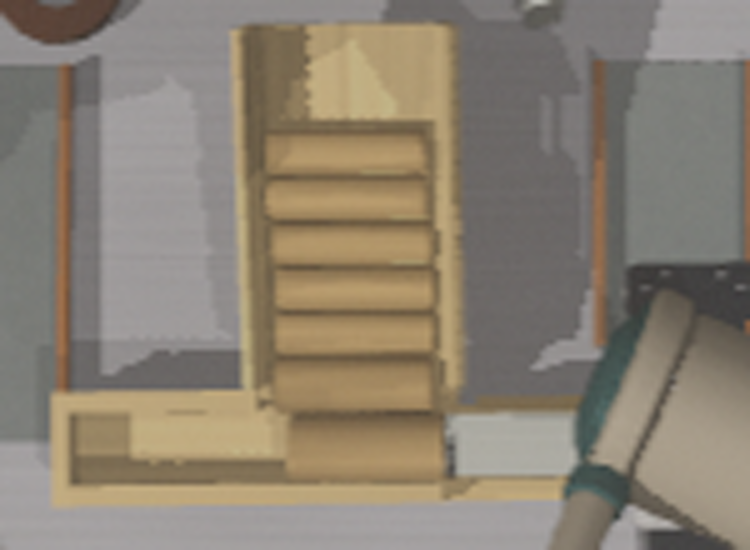

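```bash
python3 -c "
from st import *
s=dict(np.load('top33.npz')); P=cloud(s); L=np.apply_along_axis(lambda t:w2l(*t[:2]),2,P)
z=P[...,2]
for v in (213,216,219,222,224): 
    m=(z[v]>.05)&(z[v]<.075); us=[u for u in range(260,306) if m[u]]; print(v,us[0],us[-1],onplane(s,us[0],v,.05)[1]-.0596,onplane(s,us[-1],v,.05)[1]-.0596,L[v,us[len(us)//2],0].round(4))
a=s['frame'][219]; print(a[296:310].mean(1).round())
print(z[219,296:312].round(3))
"
```

```text
213 286 305 -0.0017803885178960047 -0.05625444402811748 0.0162
216 272 305 0.03831110244277432 -0.056281288446594774 0.0079
219 272 305 0.03825345524358288 -0.05630811538054563 -0.0005
222 272 305 0.03819584558912735 -0.05633492484704674 -0.0092
224 272 305 0.03815745999290139 -0.056352788128998264 -0.0149
[135. 136. 134. 135. 135. 135. 137. 117.  91.  86. 148. 170. 168. 169.]
[0.059 0.057 0.059 0.059 0.058 0.058 0.061 0.055 0.057 0.055 0.057 0.06
 0.057 0.055 0.055 0.057]
```

{"fn": "send_rows", "kwargs": {"steps": [[1.5,0,10,0,0,0,-1],[0,0,7,0,0,0,-1],[0,0,0,0,0,0,-1],[0,0,0,0,0,0,-1]]}}

```text
clock: 66.45
tool_pos: [0.4637, -0.1214, 0.0666]
ee_rot: [-3.141, -0.0, 1.585]
contact_force: [0.4, -0.7, 0.2]
gripper_width: 0.0005
```

```bash
python3 -c "
from st import *
st()
s=snap('scene','34'); u,v=281,191
cv2.imwrite('pics/s34c.png',cv2.resize(s['frame'][v-40:v+30,u-50:u+60],None,fx=7,fy=7,interpolation=cv2.INTER_CUBIC))
"
```

```text
t 66.45 world [ 0.4637 -0.1214  0.0666] local [-0.0008 -0.181 ] z 0.0666 rpy [-3.1413e+00 -2.0000e-04  1.5850e+00] F [ 0.4 -0.7  0.2] w 0.0005 q [-0.4   0.26  1.91  0.    0.97 -0.42]
```

View pics/s34c.png

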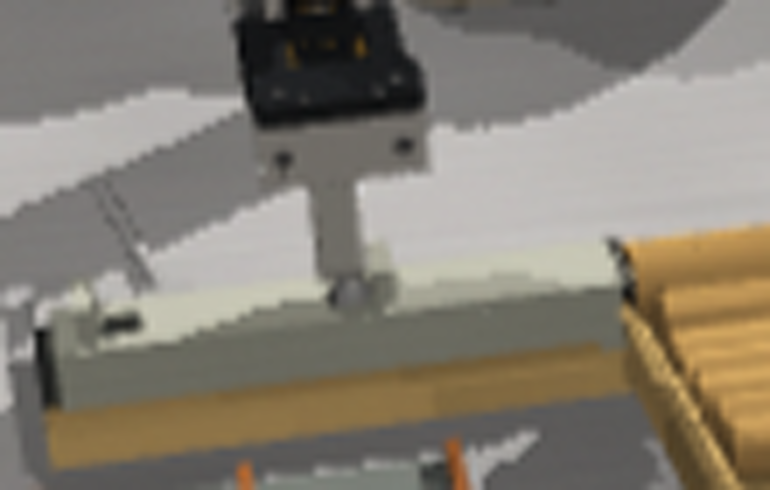

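Now touch the lug in fine steps to locate its face.

{"fn": "send_rows", "kwargs": {"steps": [[4,0.8,0,0,0,0,-1],[1,0,0,0,0,0,-1],[0,0,0,0,0,0,-1]]}}

```text
clock: 66.8
tool_pos: [0.4647, -0.1169, 0.0669]
ee_rot: [3.141, 0.001, 1.586]
contact_force: [-0.7, -2.5, 0.7]
gripper_width: 0.0007
```

{"fn": "send_rows", "kwargs": {"steps": [[1,0,0,0,0,0,-1],[0,0,0,0,0,0,-1]]}}

```text
clock: 67.0
tool_pos: [0.4647, -0.116, 0.0669]
ee_rot: [3.141, 0.001, 1.585]
contact_force: [-0.7, -3.8, 1.1]
gripper_width: 0.0001
```

{"fn": "send_rows", "kwargs": {"steps": [[1,0,0,0,0,0,-1],[0,0,0,0,0,0,-1]]}}

```text
clock: 67.2
tool_pos: [0.4647, -0.1158, 0.0669]
ee_rot: [3.141, 0.003, 1.586]
contact_force: [-1.6, -5.8, 0.7]
gripper_width: 0.0002
```

{"fn": "send_rows", "kwargs": {"steps": [[1,0,0,0,0,0,-1],[0,0,0,0,0,0,-1]]}}

```text
clock: 67.4
tool_pos: [0.4647, -0.1157, 0.067]
ee_rot: [3.141, 0.004, 1.586]
contact_force: [-1.9, -8.4, -0.3]
gripper_width: 0.0004
```

{"fn": "send_rows", "kwargs": {"steps": [[1,0,0,0,0,0,-1],[0,0,0,0,0,0,-1]]}}

```text
clock: 67.6
tool_pos: [0.4647, -0.1156, 0.067]
ee_rot: [3.141, 0.006, 1.587]
contact_force: [-1.9, -10.4, -0.9]
gripper_width: 0.0006
```

{"fn": "send_rows", "kwargs": {"steps": [[-4.7,0,0,0,0,0,-1],[0,0,0,0,0,0,-1],[0,0,0,0,0,0,-1]]}}

```text
clock: 67.9
tool_pos: [0.4643, -0.1164, 0.0665]
ee_rot: [-3.141, -0.002, 1.584]
contact_force: [0.7, 0.4, 1.1]
gripper_width: 0.0005
```

{"fn": "send_rows", "kwargs": {"steps": [[0,0,4,0,0,0,-1],[0,0,4,0,0,0,-1],[0,0,4,0,0,0,-1],[0,0,0,0,0,0,-1],[0,0,0,0,0,0,-1]]}}

```text
clock: 68.4
tool_pos: [0.4648, -0.1167, 0.0545]
ee_rot: [3.141, -0.001, 1.584]
contact_force: [1.1, 1.6, 2.2]
gripper_width: 0.0003
```

```bash
python3 st.py
```

```text
t 68.4 world [ 0.4648 -0.1167  0.0545] local [ 0.0003 -0.1763] z 0.0545 rpy [ 3.1411e+00 -9.0000e-04  1.5844e+00] F [1.1 1.6 2.2] w 0.0003 q [-0.39  0.27  1.93  0.    0.94 -0.41]
```

{"fn": "send_rows", "kwargs": {"steps": [[0,0,2,0,0,0,-1],[0,0,0.5,0,0,0,-1],[0,0,0,0,0,0,-1]]}}

```text
clock: 68.7
tool_pos: [0.4648, -0.1168, 0.0537]
ee_rot: [3.141, -0.001, 1.585]
contact_force: [-2.4, 3.7, 15.1]
gripper_width: 0.0007
```

```bash
python3 st.py
```

```text
t 68.7 world [ 0.4648 -0.1168  0.0537] local [ 0.0004 -0.1764] z 0.0537 rpy [ 3.1406e+00 -5.0000e-04  1.5845e+00] F [-2.4  3.7 15.1] w 0.0007 q [-0.39  0.28  1.93  0.    0.93 -0.41]
```

{"fn": "send_rows", "kwargs": {"steps": [[2,0,-0.5,0,0,0,-1],[2,0,0,0,0,0,-1],[0,0,0,0,0,0,-1]]}}

```text
clock: 69.0
tool_pos: [0.4648, -0.1156, 0.0539]
ee_rot: [3.141, 0.005, 1.587]
contact_force: [-2.1, -4.8, 9.6]
gripper_width: 0.0005
```

{"fn": "send_rows", "kwargs": {"steps": [[2,0,0,0,0,0,-1],[0,0,0,0,0,0,-1]]}}

```text
clock: 69.2
tool_pos: [0.4648, -0.114, 0.0539]
ee_rot: [3.141, 0.006, 1.587]
contact_force: [-2.2, -5.7, 9.1]
gripper_width: 0.0002
```

```bash
python3 st.py
```

```text
t 69.2 world [ 0.4648 -0.114   0.0539] local [ 0.0004 -0.1737] z 0.0539 rpy [3.1407 0.0057 1.5872] F [-2.2 -5.7  9.1] w 0.0002 q [-0.38  0.27  1.93 -0.01  0.93 -0.39]
```

{"fn": "send_rows", "kwargs": {"steps": [[2,0,0,0,0,0,-1],[2,0,0,0,0,0,-1],[2,0,0,0,0,0,-1],[0,0,0,0,0,0,-1]]}}

```text
clock: 69.6
tool_pos: [0.4648, -0.1107, 0.0539]
ee_rot: [3.141, 0.011, 1.589]
contact_force: [-3.5, -13.7, 8.3]
gripper_width: 0.0008
```

{"fn": "send_rows", "kwargs": {"steps": [[2,0,0,0,0,0,-1],[2,0,0,0,0,0,-1],[2,0,0,0,0,0,-1],[0,0,0,0,0,0,-1]]}}

```text
clock: 70.0
tool_pos: [0.4646, -0.1012, 0.0538]
ee_rot: [3.141, 0.004, 1.586]
contact_force: [-1.4, -4.1, 9.7]
gripper_width: 0.0007
```

```bash
python3 -c "
from st import *
st()
s=snap('scene','35'); u,v=291,191
cv2.imwrite('pics/s35c.png',cv2.resize(s['frame'][v-40:v+30,u-50:u+60],None,fx=7,fy=7,interpolation=cv2.INTER_CUBIC))
"
```

```text
t 70.0 world [ 0.4646 -0.1012  0.0538] local [ 0.0004 -0.1608] z 0.0538 rpy [3.1406 0.004  1.5864] F [-1.4 -4.1  9.7] w 0.0007 q [-0.36  0.27  1.94 -0.    0.93 -0.37]
```

View pics/s35c.png

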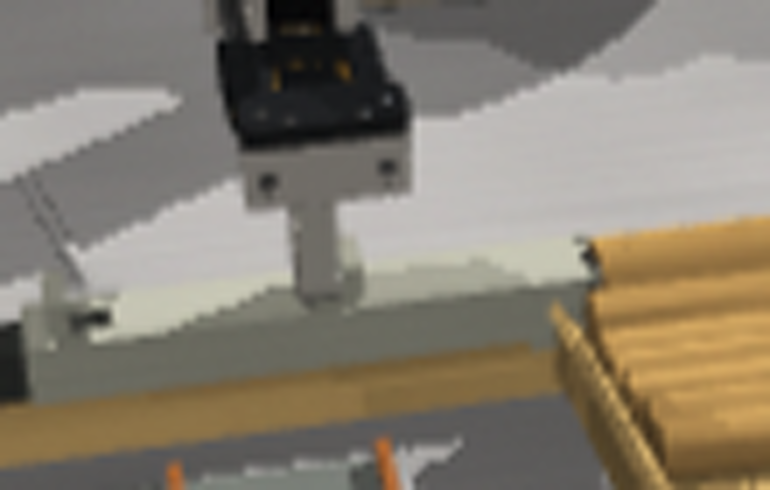

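{"fn": "send_rows", "kwargs": {"steps": [[3,0,-1.5,0,0,0,-1],[5,0,0,0,0,0,-1],[6,0,0,0,0,0,-1],[6,0,0,0,0,0,-1],[6,0,0,0,0,0,-1],[6,0,0,0,0,0,-1]]}}

```text
clock: 70.65
tool_pos: [0.4642, -0.0697, 0.0541]
ee_rot: [3.141, 0.005, 1.587]
contact_force: [-0.6, -6.4, -0.8]
gripper_width: 0.0008
```

```bash
python3 -c "
from st import *
st()
s=snap('scene','36'); u,v=321,191
cv2.imwrite('pics/s36c.png',cv2.resize(s['frame'][v-40:v+40,u-60:u+60],None,fx=6,fy=6,interpolation=cv2.INTER_CUBIC))
"
```

```text
t 70.65 world [ 0.4642 -0.0697  0.0541] local [ 0.0004 -0.1293] z 0.0541 rpy [3.1411 0.0051 1.5868] F [-0.6 -6.4 -0.8] w 0.0008 q [-0.29  0.26  1.95 -0.01  0.93 -0.31]
```

View pics/s36c.png

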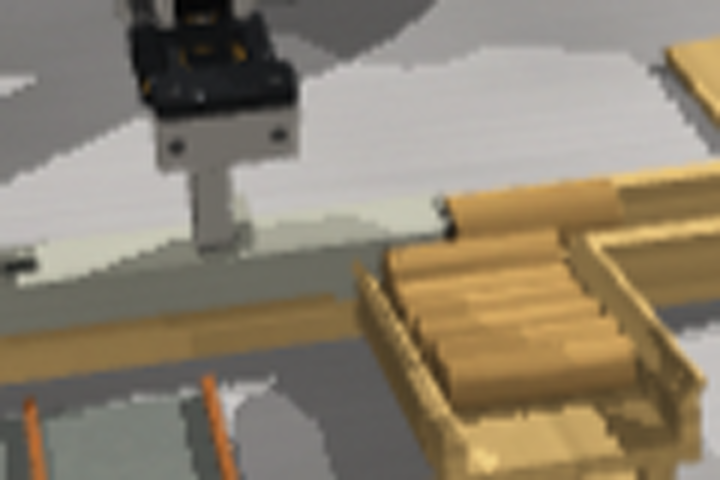

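{"fn": "send_rows", "kwargs": {"steps": [[6,0,0,0,0,0,-1],[6,0,0,0,0,0,-1],[6,0,0,0,0,0,-1],[6,0,0,0,0,0,-1],[6,0,0,0,0,0,-1],[6,0,0,0,0,0,-1],[5,0,0,0,0,0,-1],[0,0,0,0,0,0,-1]]}}

```text
clock: 71.5
tool_pos: [0.4636, -0.027, 0.054]
ee_rot: [3.141, 0.002, 1.586]
contact_force: [0.6, -3.8, -1.8]
gripper_width: 0.0005
```

```bash
python3 -c "
from st import *
st()
s=snap('scene','37'); u,v=321,191
cv2.imwrite('pics/s37c.png',cv2.resize(s['frame'][v-40:v+40,u-60:u+60],None,fx=6,fy=6,interpolation=cv2.INTER_CUBIC))
"
```

```text
t 71.5 world [ 0.4636 -0.027   0.054 ] local [ 0.0005 -0.0866] z 0.054 rpy [3.1409e+00 1.9000e-03 1.5860e+00] F [ 0.6 -3.8 -1.8] w 0.0005 q [-0.21  0.26  1.96 -0.    0.92 -0.22]
```

View pics/s37c.png

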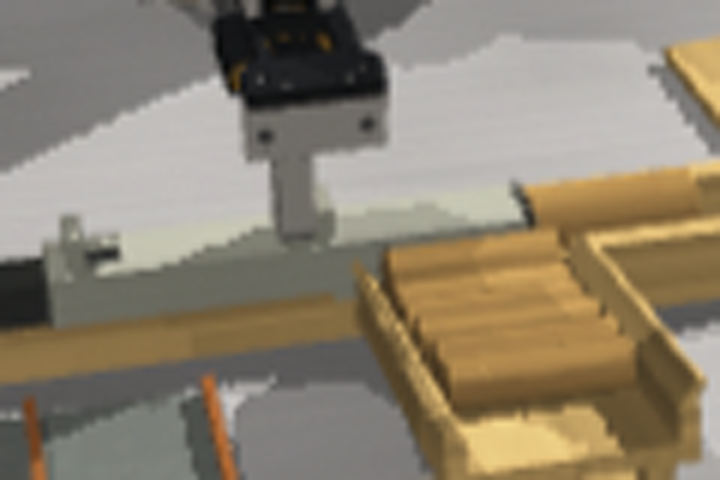

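{"fn": "send_rows", "kwargs": {"steps": [[2,0,0,0,0,0,-1],[2,0,0,0,0,0,-1],[2,0,0,0,0,0,-1],[1,0,0,0,0,0,-1],[0,0,0,0,0,0,-1]]}}

```text
clock: 72.05
tool_pos: [0.4634, -0.0185, 0.0541]
ee_rot: [3.141, -0.001, 1.584]
contact_force: [2.8, -0.1, -2.4]
gripper_width: 0.0003
```

{"fn": "send_rows", "kwargs": {"steps": [[1,0,0,0,0,0,-1],[1,0,0,0,0,0,-1],[0,0,0,0,0,0,-1]]}}

```text
clock: 72.35
tool_pos: [0.4634, -0.0174, 0.0541]
ee_rot: [3.141, 0.0, 1.585]
contact_force: [3.4, -1.9, -5.8]
gripper_width: 0.0005
```

{"fn": "send_rows", "kwargs": {"steps": [[1,0,0,0,0,0,-1],[1,0,0,0,0,0,-1],[0,0,0,0,0,0,-1]]}}

```text
clock: 72.65
tool_pos: [0.4634, -0.0159, 0.0541]
ee_rot: [3.141, 0.002, 1.586]
contact_force: [3.3, -4.8, -6.0]
gripper_width: 0.0006
```

{"fn": "send_rows", "kwargs": {"steps": [[1,0,0,0,0,0,-1],[1,0,0,0,0,0,-1],[0,0,0,0,0,0,-1]]}}

```text
clock: 72.95
tool_pos: [0.4634, -0.0157, 0.0542]
ee_rot: [3.141, 0.005, 1.587]
contact_force: [2.7, -10.0, -7.2]
gripper_width: 0.0005
```

{"fn": "send_rows", "kwargs": {"steps": [[-4,0,0,0,0,0,-1],[0,0,-2,0,0,0,-1],[0,0,-5,0,0,0,-1],[0,0,-20,0,0,0,-1],[0,0,-40,0,0,0,-1],[0,-40,-40,0,0,0,-1],[0,-50,0,0,0,0,-1],[0,-50,0,0,0,0,-1]]}}

```text
clock: 73.75
tool_pos: [0.3258, -0.0184, 0.158]
ee_rot: [3.141, -0.0, 1.586]
contact_force: [-0.5, -0.4, 0.6]
gripper_width: 0.0006
```

{"fn": "send_rows", "kwargs": {"steps": [[50,-20,0,0,0,0,-1],[50,0,0,0,0,0,-1],[50,0,0,0,0,0,-1],[50,0,0,0,0,0,-1],[50,0,0,0,0,0,-1],[0,0,0,0,0,0,-1]]}}

```text
clock: 74.35
tool_pos: [0.3037, 0.2325, 0.1576]
ee_rot: [-3.141, -0.003, 1.594]
contact_force: [-0.3, -1.3, -0.4]
gripper_width: 0.0003
```

```bash
python3 -c "
from st import *
st()
s=snap('scene','38'); u,v=321,191
cv2.imwrite('pics/s38c.png',cv2.resize(s['frame'][v-40:v+40,u-70:u+60],None,fx=6,fy=6,interpolation=cv2.INTER_CUBIC))
s=snap('top','38')
cv2.imwrite('pics/t38c.png',cv2.resize(s['frame'][125:240,215:370],None,fx=5,fy=5,interpolation=cv2.INTER_CUBIC))
P=cloud(s); print((P[214:223,340:358,2]*1000).round().astype(int))
"
```

```text
t 74.35 world [0.3037 0.2325 0.1576] local [-0.1557  0.1752] z 0.1576 rpy [-3.1406e+00 -3.1000e-03  1.5941e+00] F [-0.3 -1.3 -0.4] w 0.0003 q [0.47 0.02 1.95 0.   1.17 0.44]
[[  59   64   60   59   57   56   57   57   57   59   62   75   70   76
    54   56   56   59]
 [  49   58   56   57   50   46   50   53   51   51   66   75   76   75
    56   58   57   55]
 [  54   62   59   60   50   59   61   63   56   52   65   77   77   70
    54   53 1326   57]
 [  50   57   50   60   50   65   62   63   63   61   66   70   76   77
    58   54   59   57]
 [  56   58   55   55   63   63   51   54   64   61   63   75   71   78
    60   54   59   50]
 [  59   56 1326   55   58   61   63   56   62   63   62   69   75   73
    61   56   53   58]
 [  56   58   60   57   43   62   60   62   60   53   58   74   76   72
    55   58   53   53]
 [  54   59   56   60   53   55   51   50   50   51   55   76   78   75
    59   61   58   56]
 [  57   58   53   58   54   56   54   62   55   52   57   77   73   75
    72   58   58   61]]
```

View pics/s38c.png

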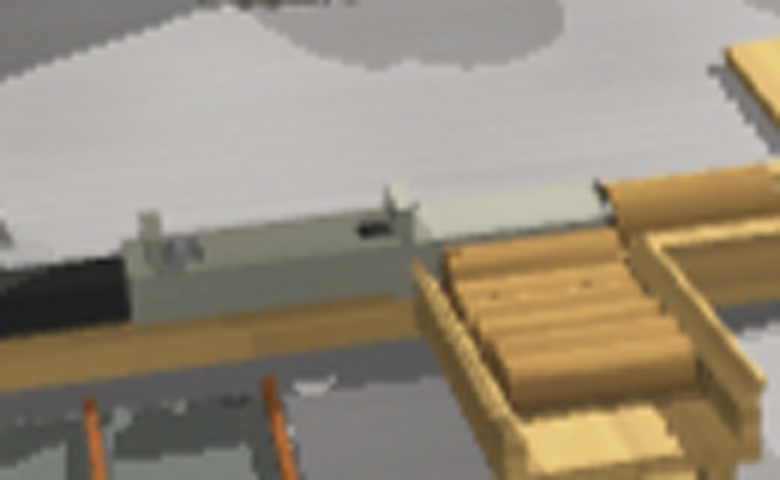

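View pics/t38c.png

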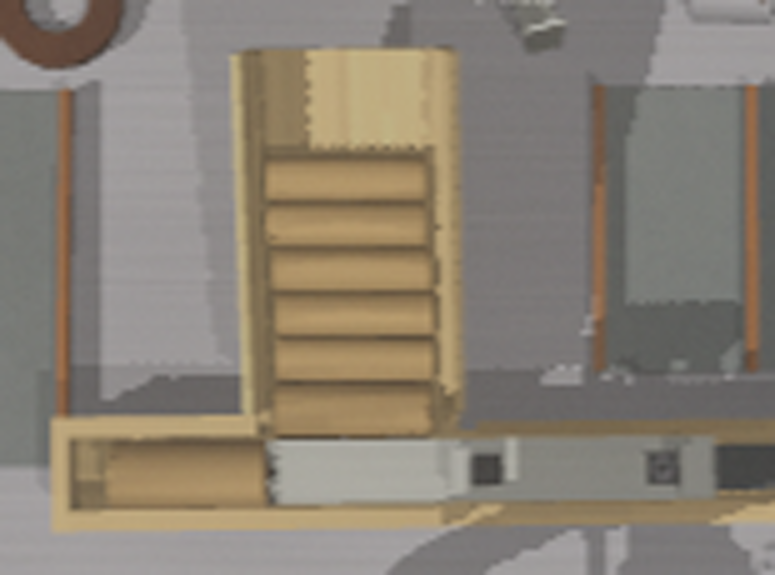

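```bash
python3 -c "
from st import *
s=dict(np.load('top38.npz')); s0=dict(np.load('top0.npz'))
g=s['frame'].mean(2); g0=s0['frame'].mean(2)
print(g[218,304:319].round(),g0[218,304:319].round()); print(g[218,340:360].round(),g0[218,340:360].round())
a=s['frame'].astype(float); c=(a[...,2]-a[...,0])/(a.sum(2)+1)
print('thick ends local y',[w2l(*onplane(s,u,218,.045)[:2])[1].round(4) for u in (236,268)])
# dowel crest rows along column 285: heights
P=cloud(s); zz=P[140:214,278:294,2].mean(1); xx=np.array([w2l(*P[v,285,:2])[0] for v in range(140,214)])
h=zz-(.02+.249*np.clip(xx-.021,0,None)); print([(round(float(x),3),round(float(t)*1000)) for x,t in zip(xx,h)][20:])
"
```

```text
[151. 162. 168. 167. 143.  95.  70.  69.  72.  71.  67.  98. 151. 167.
 146.] [149. 160. 166. 165. 144.  98.  71.  71.  70.  69.  68. 100. 123. 130.
 129.]
[128. 128. 130. 128. 101.  84.  80.  69.  79.  83.  82. 116. 130. 131.
 130. 130. 128. 111.  83.  71.] [127. 127. 126. 128.  99.  82.  78.  67.  77.  83.  81. 116. 129. 128.
 127. 129. 128. 117.  88.  69.]
thick ends local y [np.float64(0.1424), np.float64(0.0503)]
[(0.165, 27), (0.162, 27), (0.159, 27), (0.157, 25), (0.155, 23), (0.153, 91), (0.149, 21), (0.146, 24), (0.144, 25), (0.14, 27), (0.138, 105), (0.135, 27), (0.133, 25), (0.13, 23), (0.128, 13), (0.124, 19), (0.121, 24), (0.119, 25), (0.116, 25), (0.112, 27), (0.11, 26), (0.107, 26), (0.105, 24), (0.103, 90), (0.099, 19), (0.096, 22), (0.094, 25), (0.091, 26), (0.088, 26), (0.085, 26), (0.082, 24), (0.079, 101), (0.077, 15), (0.074, 20), (0.071, 23), (0.068, 25), (0.065, 25), (0.062, 27), (0.06, 25), (0.057, 104), (0.054, 23), (0.051, 99), (0.048, 24), (0.045, 28), (0.042, 30), (0.039, 112), (0.036, 34), (0.034, 35), (0.031, 35), (0.028, 34), (0.025, 112), (0.022, 32), (0.02, 27), (0.017, 36)]
```

```bash
python3 -c "
from rig import env
print(env.sign_off()); print(env.get_obs()['clock'])"
```

```text
the job is handed in; nothing more can be done
None
the job is handed in; nothing more can be done
```

The dispenser is set and one perch is fed: the thick perch lies in the cradle, and the medium and five thin ones are still queued in order on the ramp. I handed the job in at about 74 s of the 210 s allowed, and no verdict was reported.

**Tube back home:** The tube jammed at first. At 25 to 37 N it only shifted a few millimetres and sprang back. After I turned the gripper a quarter turn it gave way somewhere above 31 N, and the pin then popped up in the front hole.

**Loading:** I laid the thick perch, then the medium one, then the five thin ones, and checked a camera picture after each. Two grasps (the medium perch and one thin one) sat too high on the fingertips, so I redid them a few millimetres lower.

**Feeding:** I located the front lug by touch and pressed the pin below flush inside the hole. The tube then slid forward at 14 N or less until it locked.

Last checks, from the final camera pictures:

| Item | Reading | Required |
|---|---|---|
| Tube | hole and lug edges match the first picture (tube at 0.100) | within 3 mm of 0.100 |
| Pin | up in the rear hole, about 61–65 mm in the depth image | popped up |
| Thick perch | centre at local y about 96 mm, in the cradle | 85–118 mm |
| Medium perch | x about 36 mm | 22–50 mm |
| Thin perches | x about 64, 88, 112, 137 and 162 mm | 50–205 mm |

- **Thick perch in the nest:** before the feed it sat about 5 mm off the lane's middle, inside the 12 mm limit.
- **Arm:** it was clear of everything when I handed in.
- **Not measured:** I didn't check each of the other bench parts for movement at the end. I planned no move near them.

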